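# Strip a cured bonding stack from its cradle

### The job

The bonded sample has cured and its cradle can be stripped. First, while the weight still holds the stack down, pull the steel wedge straight up by its exposed top edge and stand it in the slot of the wooden wedge stand. Then take the stack apart from the top, each part straight to the middle of its own place and square with it: the knobbed weight upright into the round wooden cup, the aluminium pressure plate flat across the two bars of the grey rest, and last the sample, kept level, flat into the shallow steel tray with the grey lining.

Things in the scene. Friction and masses are not known exactly. Their poses are not given: they have to be found in the camera images.
- cradle: Fixed cradle: aluminium base 116 x 84 mm, floor at z 12 mm, cut in to 46 mm (y) for |x| < 22 mm for fingers. Origin on the worktop under the stack's middle. Cheeks: long one (56 mm in y, top z 31 mm, inner face x = +36.5 mm); short one (38 mm in y, top z 32 mm) at x = -48 to -60 mm, the wedge between it and the stack. Stack, centred: sample (z 12-24 mm), plate (24-36), weight (36-85).
- wedge: Loose steel wedge, 44 mm long (y), 58 mm high, 8.5 mm thick (x) at the foot, about 11 mm at the top, 0.1 kg; origin: centre of underside. Starts on the cradle's floor at cradle x = -41 mm with 0.5 mm play; its top 34 mm stand above the plate. Grip its two ends (44 mm, closing along y) with the tips just above the plate: the weight leaves no room for a finger across its thickness.
- weight: Loose turned steel weight: cylinder 40 mm in diameter and 31 mm high with a knob on top (19 mm in diameter, from 40 to 49 mm above the underside, on an 11 mm neck), 0.26 to 0.42 kg. Origin: centre of its underside; z up. At the start it stands on the pressure plate.
- plate: Loose aluminium pressure plate, 72 mm (x) x 42 mm (y) x 12 mm, 0.1 kg, four small dark dots near its corners. Origin: centre of its underside; z up. At the start it lies on the sample, 8 mm of which show on either side in y.
- sample: Loose bonded sample: a white ceramic tile on a dark tile, together 72 mm (x) x 58 mm (y) x 12 mm, 0.1 to 0.16 kg. Origin: centre of its underside; z up. At the start it lies at the bottom of the stack, on the cradle's floor.
- wedge_stand: Fixed wooden block 80 x 78 mm, 26 mm high, one slot along its y axis: 15 mm wide (x), 66 mm long (y), grey floor 4 mm above the worktop, the mouth flared to about 30 mm over its top 6 mm. The wedge stands in it, its length along the slot, and may lean a little. Origin: centre of underside, under the slot's middle.
- weight_cup: Fixed round wooden cup, 72 mm outside, 62 mm inside, floor 4 mm and rim 11 mm above the worktop, grey lining. Origin: centre of its underside; z up; its yaw does not matter.
- plate_rest: Fixed grey base 118 (x) x 70 (y) x 6 mm with two round aluminium bars along y at x = -22 and +22 mm (50 mm long, tops 14 mm above the worktop) and two end stops, inner faces at x = -46 and +46 mm, tops at 20 mm; y sides open. The plate lies on the bars, its 72 mm length along x. Origin: centre of underside.
- sample_tray: Fixed shallow steel tray with a grey lining, 118 mm (x) x 130 mm (y), floor 4 mm and rim 8 mm above the worktop, rim 5 mm wide. The sample lies in it with its 72 mm length along x. Origin: centre of the underside.
Things that resemble listed ones, but are neither listed nor needed, are in the scene too. Leave any blue or purple look-alike of the weight_cup alone.

How it is judged:
By the outcome, as a careful person would: the job done as asked, in the order asked, and still so for the second after the job is handed in, with the robot touching nothing.
It also fails if it takes over 106 s, if anything falls off the work surface, if the arm or the gripper's body presses on something with over 40 N, if the wrist force passes 120 N, or if a joint passes its speed limit or range.

### The arm

A 6-joint arm with a two-finger parallel gripper is mounted at the origin on a cart in front of the work surface, level with it; the furniture and walls round the work are solid. World frame = base frame: x ahead of the robot, y to its left, z up, the work surface at z = 0. Lengths are in mm, angles in rad, forces in N, time in s.
With the tool pointing down it reaches from about 400 to 925 mm from the base axis. Payload 12.5 kg.
Tool frame: the origin (TCP) lies at the very end of the fingers, on their centre line; the grasp point (between the pads) lies 19 mm behind it; z points along the fingers, y is the direction in which the jaws open and shut (so a half turn about z gives the same grasp; the last joint's range is limited). The gripper opens to 95 mm and grips with 3 to 60 N. Pads are 20 mm wide; open, the fingers measure 119 mm over their backs; the gripper's body (75 mm by 180 mm) begins 59 mm behind the grasp point.
Start: joints at [-1.426, 0.491, 1.559, -0, 1.092, -0.106], TCP at [155.135, -605.461, 188.361] pointing down, gripper open.
Joint ranges: [-3.1, 3.1], [-0.84, 2.19], [0.05, 2.79], [-1.13, 4.28], [0.06, 2.93], [-2.69, 2.69]. Speed limits (rad/s): [2.22, 2.22, 2.79, 3.14, 3.14, 3.14].

### API

Orientations are given as [roll, pitch, yaw] about the fixed x, y, z axes, in that order (R = Rz(yaw) Ry(pitch) Rx(roll)).
In Python, from cell import env gives the robot as it stands.
- The arm moves only by the shell command python3 -m pendant 'ROWS'. ROWS is JSON, a list that holds one entry, the list of rows, each a list of 5 numbers: the opening, from 0 (shut) to 1 (fully open), then the shift along the tool's x, y, z in m, then the turn about the tool's z in rad. A call has exactly 8 rows; each row is the pose to reach, as a shift and turn from the pose commanded when the call began, along the tool's axes at that moment; what a row does not reach only later rows make up. A row lasts 1/10 s, in which the tool goes at most 50 mm and 8.59 degrees, less where a joint would pass 70% of its speed; a pose out of reach is approached as far as the arm can. A call with a gripper value outside its range is refused whole. The fingers move at their own pace and stop on an object; the grip force is fixed at half the most. Time passes only in rows, so rows that repeat a pose let the fingers close, or fill a call up. It gives the time, the measured TCP pose, the force and the opening at its end, in the units of the state.
- env.state(): the state, without advancing time (a new reading comes with each control period).
- env.read_camera(name): name is "scene" or "side" or "wrist"; returns a dict with "image" (420x560x3 uint8, blue, green, red), "range_z" (420x560 float32, mm along the optical axis (not along the pixel's ray), 0 where there is no reading), "fx", "fy", "cx", "cy" (pixels), "rvec" (rotation vector, rad) and "tvec" (3), from world to camera coordinates, as OpenCV has them; the wrist camera has in their place "tool_from_camera" (4x4, takes a point from camera to tool coordinates, whose origin is the TCP and whose axes are the flange's). Camera axes: x right, y down, z forward; pixel columns grow to the right and rows downward; lengths in mm; the calibration is good to about 2 mm. A picture is of the moment at which its call begins: read the wrist's pose just before it.
- env.job_done(): hands the job in, once; it reports no verdict.
The state is a dict: "t": time; "joints": joint angles; "qvel": joint speeds; "tau": joint torques, N m; "eef_pos": TCP position; "tcp_rot": TCP orientation; "ft_force": force on the tool from outside, world axes, zero at the start; "moment": the same for the moment, N m; "opening": opening from 0.0 (shut) to 1.0 (fully open).
Only numpy, scipy, OpenCV 4.12 (cv2) and the standard library are available. Lean on these libraries where they do the work, as an engineer would, in place of code of your own. Each camera call takes 0.05 s, during which the arm holds its last target. There are 200 camera calls.

## Working session

There is one attempt and no reset: what is moved stays moved. The work goes in short steps, Python scripts to look and compute and a shell command to move; the robot and the scene stay as the last step left them, time stands still between calls to the robot, and variables do not carry over. Pictures are saved under pics/ and viewed, about 12 in all and at most 16, crops included, and the job is handed in when it is done.

```bash
ls; mkdir -p pics
cat > h.py <<'E'
import numpy as np, cv2
from cell import env
from scipy.spatial.transform import Rotation as R
def grab(name):
    s=env.state(); c=env.read_camera(name)
    K=np.array([[c['fx'],0,c['cx']],[0,c['fy'],c['cy']],[0,0,1.]])
    if name=='wrist':
        T=np.eye(4); T[:3,:3]=R.from_euler('xyz',s['tcp_rot']).as_matrix(); T[:3,3]=s['eef_pos']
        W=T@np.array(c['tool_from_camera'])
    else:
        M=np.eye(4); M[:3,:3]=cv2.Rodrigues(np.array(c['rvec'],float))[0]; M[:3,3]=np.ravel(c['tvec']); W=np.linalg.inv(M)
    return c['image'],c['range_z'],K,W
def cloud(rz,K,W):
    v,u=np.indices(rz.shape); d=np.stack([(u-K[0,2])/K[0,0]*rz,(v-K[1,2])/K[1,1]*rz,rz],-1)
    p=d@W[:3,:3].T+W[:3,3]; p[rz<=0]=np.nan; return p
def ray(px,z,K,W):
    px=np.atleast_2d(np.array(px,float)); d=np.c_[(px[:,0]-K[0,2])/K[0,0],(px[:,1]-K[1,2])/K[1,1],np.ones(len(px))]@W[:3,:3].T
    o=W[:3,3]; return o+d*((z-o[2])/d[:,2])[:,None]
E
python3 - <<'E'
from h import *
for n in ('scene','side'):
    i,r,K,W=grab(n); cv2.imwrite(f'pics/{n}0.png',i); np.savez(f'pics/{n}0.npz',i=i,r=r,K=K,W=W); print(W.round(2))
print(env.state())
E
```

```text
pics
[[-4.6000e-01 -4.3000e-01  7.7000e-01 -3.6425e+02]
 [-8.9000e-01  2.2000e-01 -4.1000e-01  4.3716e+02]
 [ 1.0000e-02 -8.8000e-01 -4.8000e-01  5.7282e+02]
 [ 0.0000e+00  0.0000e+00  0.0000e+00  1.0000e+00]]
[[ 9.8000e-01 -1.0000e-01  1.8000e-01  3.0984e+02]
 [-2.1000e-01 -5.6000e-01  8.1000e-01 -8.6980e+02]
 [ 2.0000e-02 -8.3000e-01 -5.6000e-01  6.5415e+02]
 [ 0.0000e+00  0.0000e+00  0.0000e+00  1.0000e+00]]
{'t': 0.1, 'joints': array([-1.42557449e+00,  4.91497762e-01,  1.55940237e+00, -2.49325969e-06,
        1.09173047e+00, -1.05628424e-01]), 'qvel': array([ 4.17013323e-04, -2.46163094e-03, -1.70099053e-03, -5.46892072e-05,
        1.14589340e-03, -1.35286132e-03]), 'tau': array([ 3.01032516e-03, -6.13623118e+01, -2.58606577e+01,  6.93158875e-02,
        4.70020005e-02, -5.58276736e-05]), 'eef_pos': array([ 155.10904876, -605.18162358,  187.81637639]), 'tcp_rot': array([-3.14056025e+00, -1.07234572e-04,  2.50851356e-01]), 'ft_force': array([0.20612957, 0.28783825, 0.11546188]), 'moment': array([-0.05933949, -0.03130403, -0.01126449]), 'opening': 1.0023946793801224}
```

View pics/scene0.png

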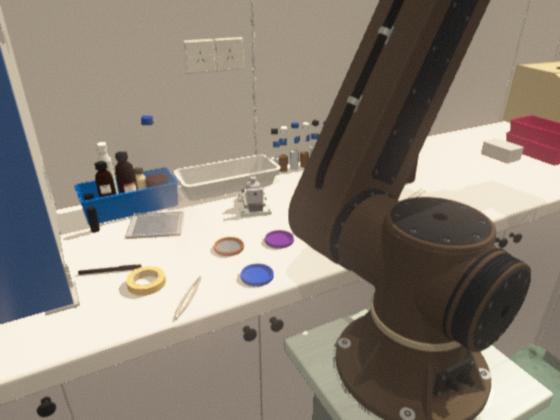

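View pics/side0.png

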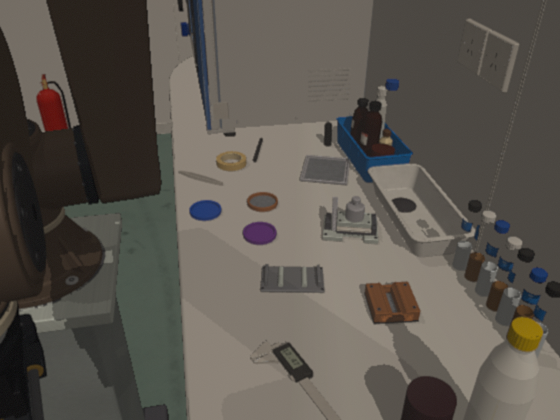

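The side view shows the cradle at (352,222), tray (325,170), plate rest (292,278) and wedge stand (393,300). Round candidates are: brown ring (262,201), blue (205,210), purple (260,233) and a yellow tape ring (232,160). The brown one with the grey lining fits the wooden cup; I'll confirm it in an enlarged crop.

Run:
```python
from h import *
d=np.load('pics/side0.npz');i,r,K,W=d['i'],d['r'],d['K'],d['W']
p=cloud(r,K,W)
for n,px,z in [('cup',(262,201),8),('rest',(292,278),10),('stand',(393,300),26),('tray',(325,170),6),('weight',(355,203),85),('wedge',(335,208),60),('craL',(332,230),31),('craR',(370,232),31),('tableL',(150,210),0)]:
    print(n,ray(px,z,K,W).round(0)[0],p[px[1],px[0]].round(0))
c=i[120:330,180:430]; cv2.imwrite('pics/crop1.png',cv2.resize(c,(750,630*1)[:2] if 0 else (714,600),interpolation=cv2.INTER_CUBIC))
```

```text
cup [467. 133.   8.] [468. 140.   3.]
rest [ 477. -146.   10.] [ 479. -140.    5.]
stand [ 634. -254.   26.] [ 644. -234.    6.]
tray [649. 252.   6.] [650. 254.   5.]
weight [632. -29.  85.] [637. -15.  76.]
wedge [599.  -3.  60.] [593. -20.  72.]
craL [584. -39.  31.] [592. -15.  13.]
craR [659. -60.  31.] [666. -43.  18.]
tableL [214. 154.   0.] [  95. 1424. -812.]
```

View pics/crop1.png

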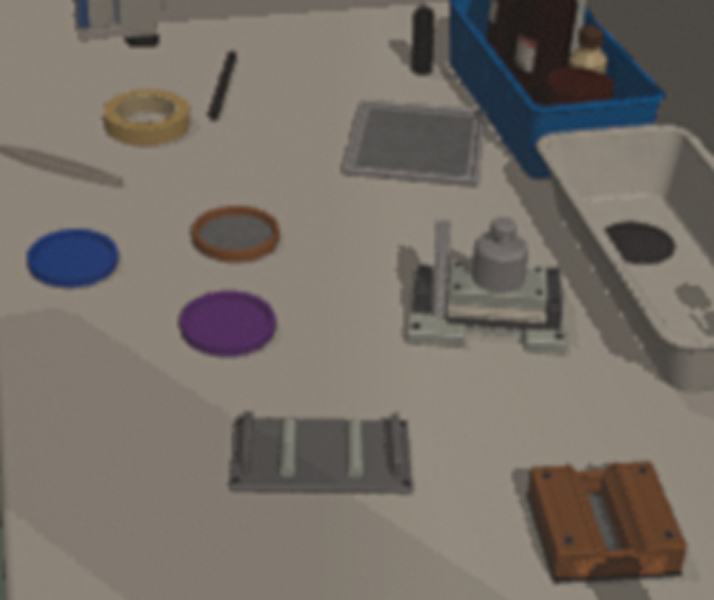

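Confirmed: the brown ring with grey lining at (262,201) is the cup; blue (205,210) and purple (260,233) are the look-alikes. Next, check tall obstacles and work out the move for wrist views.

```bash
cat >> h.py <<'E'
def go(x,y,z,yaw):
    s=env.state(); Rm=R.from_euler('xyz',s['tcp_rot']).as_matrix()
    d=Rm.T@(np.array([x,y,z])-s['eef_pos']); t=-(yaw-s['tcp_rot'][2]); t=(t+np.pi/2)%np.pi-np.pi/2
    print('shift',(d/1000).round(4),'turn',round(t,4),'at',s['eef_pos'].round(1),'rot',s['tcp_rot'].round(4),'t',s['t'])
E
python3 - <<'E'
from h import *
d=np.load('pics/side0.npz');p=cloud(d['r'],d['K'],d['W'])
for px in [(524,335),(490,400),(430,395),(290,360),(470,265),(515,250),(500,290),(420,225),(370,180),(372,110)]: print(px,p[px[1],px[0]].round(0))
go(560,-200,330,0)
E
```

```text
(524, 335) [ 641. -543.  241.]
(490, 400) [ 623. -548.  143.]
(430, 395) [ 576. -502.  104.]
(290, 360) [ 432. -340.   15.]
(470, 265) [ 806. -202.   37.]
(515, 250) [ 816. -290.  138.]
(500, 290) [ 813. -290.   50.]
(420, 225) [791. -19.   3.]
(370, 180) [744. 177.  10.]
(372, 110) [773. 289. 144.]
shift [ 0.4928 -0.2921 -0.1418] turn 0.2509 at [ 155.1 -605.2  187.8] rot [-3.1406e+00 -1.0000e-04  2.5090e-01] t 0.1
```

```bash
python3 -m pendant '[[[1,0.01,-0.005,-0.04,0],[1,0.03,-0.02,-0.08,0],[1,0.06,-0.04,-0.11,0.05],[1,0.1,-0.06,-0.13,0.1],[1,0.14,-0.085,-0.14,0.15],[1,0.18,-0.11,-0.14,0.2],[1,0.22,-0.13,-0.14,0.25],[1,0.26,-0.155,-0.14,0.25]]]'
python3 - <<'E'
from h import *
go(560,-200,330,0)
E
```

```text
t: 0.9
eef_pos: [369.6, -389.4, 328.2]
tcp_rot: [3.142, 0.0, -0.001]
ft_force: [1.1, -1.4, 0.1]
opening: 0.998
shift [ 0.1902 -0.1897 -0.0018] turn -0.0012 at [ 369.6 -389.4  328.2] rot [ 3.1416e+00  0.0000e+00 -1.2000e-03] t 0.9
```

```bash
python3 -m pendant '[[[1,0.035,-0.035,0,0],[1,0.07,-0.07,0,0],[1,0.105,-0.105,0,0],[1,0.14,-0.14,0,0],[1,0.17,-0.17,0,0],[1,0.19,-0.19,0,0],[1,0.19,-0.19,0,0],[1,0.19,-0.19,0,0]]]'
python3 - <<'E'
from h import *
i,r,K,W=grab('wrist'); cv2.imwrite('pics/w1.png',i); np.savez('pics/w1.npz',i=i,r=r,K=K,W=W); print(W.round(2),K); go(600,0,330,0)
print(ray([(0,0),(559,0),(559,419),(0,419)],0,K,W).round(0))
E
```

```text
t: 1.7
eef_pos: [558.3, -200.3, 327.8]
tcp_rot: [-3.141, 0.001, 0.002]
ft_force: [-0.1, 0.2, -0.5]
opening: 0.997
[[ 0.0000e+00 -9.6000e-01 -2.8000e-01  6.3748e+02]
 [-1.0000e+00 -0.0000e+00  0.0000e+00 -2.0013e+02]
 [-0.0000e+00  2.8000e-01 -9.6000e-01  5.2402e+02]
 [ 0.0000e+00  0.0000e+00  0.0000e+00  1.0000e+00]] [[362.98903697   0.         275.22129036]
 [  0.         362.98903697 207.026783  ]
 [  0.           0.           1.        ]]
shift [ 0.0423 -0.2009 -0.002 ] turn 0.0009 at [ 557.9 -200.9  328. ] rot [-3.1416e+00  8.0000e-04  9.0000e-04] t 1.75
[[ 761.  156.    0.]
 [ 762. -565.    0.]
 [  83. -716.    0.]
 [  80.  300.    0.]]
```

View pics/w1.png

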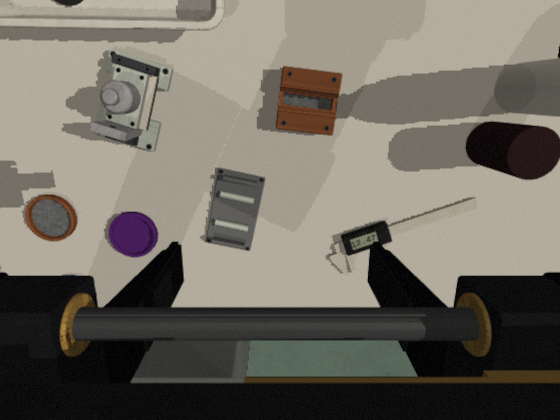

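Wrist view: cradle at (135,100), wedge stand (308,101), plate rest (235,209), cup (50,217), purple look-alike (133,234). I'll move over the cradle for a second look and measure the stand and rest from this one.

```bash
python3 -m pendant '[[[1,0,-0.04,0,0],[1,0.005,-0.085,0.01,0],[1,0.01,-0.13,0.02,0],[1,0.01,-0.17,0.03,0],[1,0.01,-0.2,0.03,0],[1,0.01,-0.22,0.03,0],[1,0.01,-0.22,0.03,0],[1,0.01,-0.22,0.03,0]]]'
python3 - <<'E'
from h import *
i,r,K,W=grab('wrist'); cv2.imwrite('pics/w2.png',i); np.savez('pics/w2.npz',i=i,r=r,K=K,W=W); go(600,0,330,0)
d=np.load('pics/w1.npz');i,r,K,W=d['i'],d['r'],d['K'],d['W']
cv2.imwrite('pics/w1c.png',cv2.resize(i[50:260,190:360],None,fx=2.8,fy=2.8,interpolation=cv2.INTER_CUBIC))
hsv=cv2.cvtColor(i,cv2.COLOR_BGR2HSV)
for n,m,box,z in [('stand',cv2.inRange(hsv,(0,110,40),(22,255,255)),(265,55,350,145),26),('rest',(hsv[...,2]<125).astype(np.uint8)*255,(195,160,270,255),6)]:
    q=np.zeros_like(m); x0,y0,x1,y1=box; q[y0:y1,x0:x1]=m[y0:y1,x0:x1]
    c=max(cv2.findContours(q,0,2)[0],key=cv2.contourArea); P=ray(c[:,0],z,K,W)[:,:2].astype(np.float32)
    print(n,cv2.minAreaRect(P),cv2.minAreaRect(c))
E
```

```text
t: 2.55
eef_pos: [568.0, 18.3, 298.4]
tcp_rot: [3.141, -0.0, 0.0]
ft_force: [0.3, 0.2, 0.0]
opening: 0.996
shift [ 0.0319  0.018  -0.0316] turn -0.0004 at [568.1  18.  298.4] rot [ 3.1412e+00 -2.0000e-04 -4.0000e-04] t 2.6
stand ((636.3280639648438, -242.70263671875), (77.46017456054688, 78.48017883300781), 83.46251678466797) ((308.2461853027344, 100.53076934814453), (59.412635803222656, 62.26543045043945), 7.125016689300537)
rest ((480.9264831542969, -134.96612548828125), (77.76898956298828, 117.84969329833984), 77.4734115600586) ((231.4268035888672, 208.35678100585938), (53.426021575927734, 75.32893371582031), 11.592175483703613)
```

View pics/w2.png

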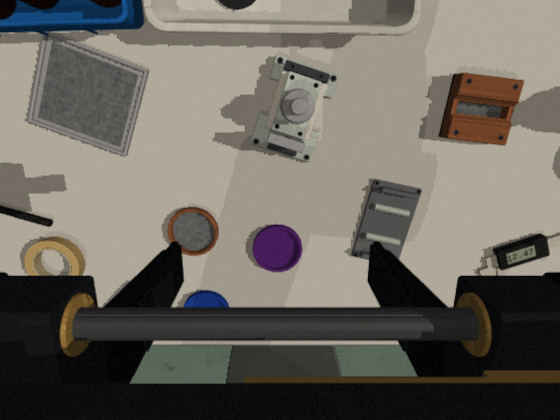

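View pics/w1c.png

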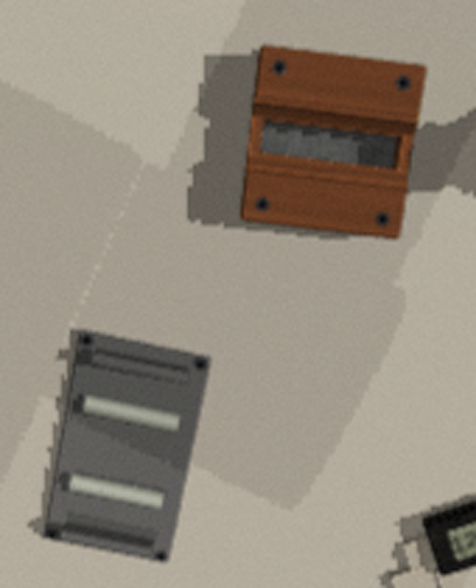

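w2 shows the cradle at (293,107) with its wedge on the low (robot) side at (285,145), tray (88,97), brown cup (193,231), rest (388,221), stand (482,108). I'll enlarge the cradle.

```bash
cat > m.py <<'E'
from h import *
def quad(P):  # centre and yaw (of x axis) of 4 pts: a,b top row left-right; c,d lower row (image); image up=+x, left=+y
    a,b,c,d=[np.array(p[:2]) for p in P]; x=(a+b-c-d)/2; y=(a+c-b-d)/2
    return ((a+b+c+d)/4).round(1), 'yaw x %.2f y %.2f deg'%(np.degrees(np.arctan2(x[1],x[0])),np.degrees(np.arctan2(-y[0],y[1]))), np.linalg.norm(x).round(1),np.linalg.norm(y).round(1)
E
python3 - <<'E'
from m import *
d=np.load('pics/w1.npz');i,r,K,W=d['i'],d['r'],d['K'],d['W']
print('stand',quad(ray([(289.6,73.9),(333.9,79.6),(283.6,122.9),(326.4,127.9)],26,K,W)))
print('rest',quad(ray([(220.7,171.8),(261.4,179.6),(208.6,240.4),(246.1,248.2)],6,K,W)))
d=np.load('pics/w2.npz');i,r,K,W=d['i'],d['r'],d['K'],d['W']
p=cloud(r,K,W); hsv=cv2.cvtColor(i,cv2.COLOR_BGR2HSV)
m=cv2.inRange(hsv,(0,100,40),(22,255,255)); q=np.zeros_like(m); q[195:265,155:230]=m[195:265,155:230]
c=max(cv2.findContours(q,0,2)[0],key=cv2.contourArea); print('cup',cv2.minEnclosingCircle(ray(c[:,0],11,K,W)[:,:2].astype(np.float32)))
print('tray depth',p[95,88],p[145,160]);
for n,(a,b,e,f) in {'stand':(440,65,530,150),'rest':(345,170,425,265)}.items(): pass
cv2.imwrite('pics/w2c.png',cv2.resize(i[45:170,240:350],None,fx=4.8,fy=4.8,interpolation=cv2.INTER_CUBIC))
t=i[30:165,15:160]; cv2.imwrite('pics/w2t.png',cv2.resize(t,None,fx=4,fy=4,interpolation=cv2.INTER_CUBIC))
E
```

```text
stand (array([ 635.9, -243.3]), 'yaw x -6.65 y -6.56 deg', np.float64(62.0), np.float64(57.9))
rest (array([ 478.8, -138.6]), 'yaw x -12.44 y -11.73 deg', np.float64(109.6), np.float64(59.2))
cup ((468.7149963378906, 135.0849151611328), 36.622501373291016)
tray depth [653.79604831 260.20400683   4.72653347] [5.89295014e+02 1.74421103e+02 1.55415298e-01]
```

View pics/w2c.png

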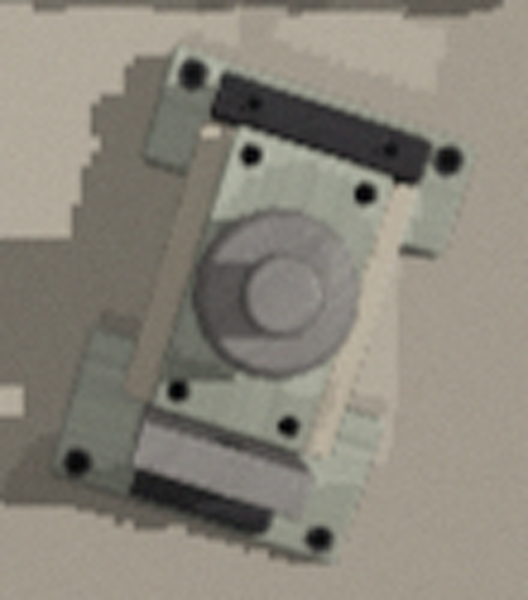

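View pics/w2t.png

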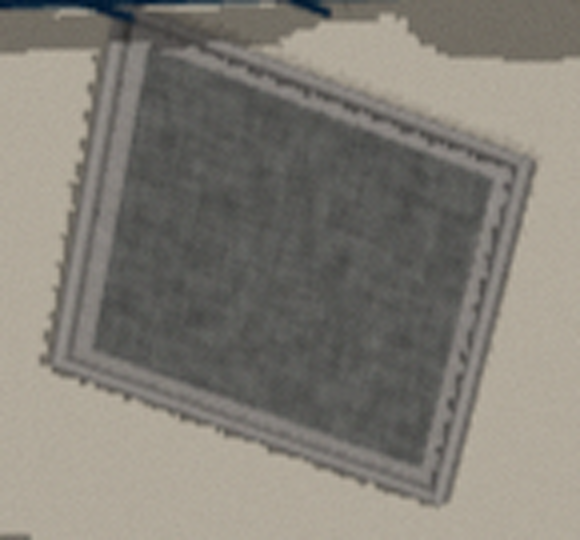

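Run:
```python
from m import *
d=np.load('pics/w2.npz');i,r,K,W=d['i'],d['r'],d['K'],d['W']
f=lambda L,s,o:[(x/s+o[0],y/s+o[1]) for x,y in L]
C=lambda L:f(L,4.8,(240,45)); T=lambda L:f(L,4,(15,30))
print('base',quad(ray(C([(193,73),(448,159),(77,461),(319,538)]),12,K,W)))
print('plate',quad(ray(C([(251,155),(365,193),(178,391),(288,426)]),36,K,W)))
print('knob',ray(C([(284,292)]),85,K,W),'cyl',ray(C([(277,291)]),67,K,W))
print('wedge top',ray(C([(222,466)]),70,K,W),quad(ray(C([(145,415),(310,465),(135,468),(297,515)]),70,K,W)))
t=ray(T([(105,38),(532,160),(52,365),(440,500)]),8,K,W);print('tray out',t.round(0)[:,:2].tolist(),quad(t),(t[1]+t[2])/2)
t=ray(T([(152,55),(495,180),(92,352),(425,465)]),4,K,W);print('tray in',quad(t),(t[1]+t[2])/2)
p=cloud(r,K,W)
print('base z',p[142,257],'plate',p[125,285:290,2])
s=np.load('pics/side0.npz'); p=cloud(s['r'],s['K'],s['W']).reshape(-1,3)
for x in range(680,800,20):
    q=p[(abs(p[:,0]-x)<10)&(p[:,1]>130)&(p[:,1]<400)&(p[:,2]<400)]; print(x,np.percentile(q[:,2],99).round(0) if len(q) else None)
# rest + stand in w2
```

```text
base (array([635. ,  -5.2]), 'yaw x -17.52 y -17.46 deg', np.float64(104.0), np.float64(70.0))
plate (array([640.5,  -7. ]), 'yaw x -17.49 y -17.31 deg', np.float64(60.1), np.float64(29.9))
knob [[641.53203667  -7.42558641  85.        ]] cyl [[641.52180778  -6.90296988  67.        ]]
wedge top [[600.87092023   5.81885979  70.        ]] (array([600.9,   5.8]), 'yaw x -12.24 y -16.29 deg', np.float64(12.6), np.float64(41.2))
tray out [[719.0, 307.0], [684.0, 179.0], [621.0, 342.0], [577.0, 220.0]] (array([650.2, 261.8]), 'yaw x -20.43 y -17.60 deg', np.float64(109.4), np.float64(131.0)) [652.38492604 260.2523888    8.        ]
tray in (array([651.5, 260.9]), 'yaw x -20.73 y -19.44 deg', np.float64(96.2), np.float64(110.3)) [651.52590626 261.44936124   4.        ]
base z [594.69235719  42.59521611  12.2262732 ] plate [36.00720735 36.7777048  37.1955095  36.01755456 35.72572226]
680 62.0
700 64.0
720 75.0
740 107.0
760 149.0
780 244.0
```

```bash
python3 -c "
from h import *
go(601,5.6,100,-0.3046)"
```

```text
shift [0.0329 0.0123 0.1984] turn 0.3042 at [568.1  18.  298.4] rot [ 3.1412e+00 -2.0000e-04 -4.0000e-04] t 2.6
```

```bash
python3 -m pendant '[[[1,0.01,0.005,0.03,0.1],[1,0.02,0.01,0.07,0.2],[1,0.033,0.012,0.11,0.304],[1,0.033,0.012,0.15,0.304],[1,0.033,0.012,0.18,0.304],[1,0.033,0.012,0.198,0.304],[1,0.033,0.012,0.198,0.304],[1,0.033,0.012,0.198,0.304]]]'
python3 - <<'E'
from h import *
go(601,5.6,39,-0.3046)
i,r,K,W=grab('wrist'); cv2.imwrite('pics/w3.png',i); np.savez('pics/w3.npz',i=i,r=r,K=K,W=W)
E
```

```text
t: 3.4
eef_pos: [601.5, 6.2, 100.8]
tcp_rot: [3.141, -0.0, -0.305]
ft_force: [0.5, 0.4, 0.4]
opening: 1.001
shift [-0.0003  0.0008  0.0618] turn 0.0 at [601.5   6.2 100.8] rot [ 3.1415e+00 -2.0000e-04 -3.0460e-01] t 3.4
```

View pics/w3.png

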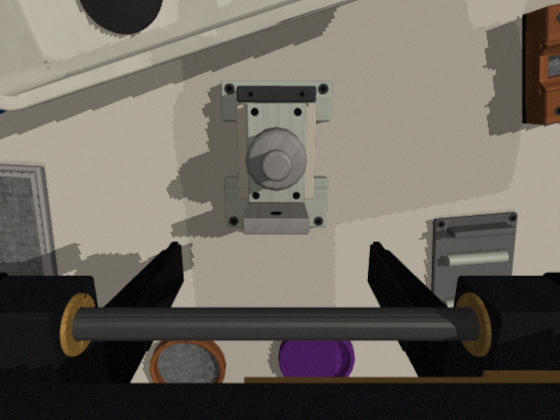

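The view is square on the cradle: wedge top edge spans columns 244–309, centred on the fingers. Descend and grip.

```bash
python3 -m pendant '[[[1,0,0.0005,0.02,0],[1,0,0.0005,0.04,0],[1,0,0.0005,0.055,0],[1,0,0.0005,0.0618,0],[1,0,0.0005,0.0618,0],[1,0,0.0005,0.0618,0],[0.4,0,0.0005,0.0618,0],[0,0,0.0005,0.0618,0]]]'
python3 -m pendant '[[[0,0,0,0,0],[0,0,0,0,0],[0,0,0,0,0],[0,0,0,0,0],[0,0,0,0,0],[0,0,0,0,0],[0,0,0,0,0],[0,0,0,0,0]]]'
```

```text
t: 4.25
eef_pos: [601.4, 6.9, 39.3]
tcp_rot: [-3.141, -0.001, -0.303]
ft_force: [0.4, -0.5, 0.7]
opening: 0.888
t: 5.05
eef_pos: [601.1, 6.9, 38.5]
tcp_rot: [3.142, -0.0, -0.303]
ft_force: [0.4, 0.6, -0.6]
opening: 0.456
```

```bash
python3 -m pendant '[[[0,0,0,-0.006,0],[0,0,0,-0.014,0],[0,0,0,-0.025,0],[0,0,0,-0.04,0],[0,0,0,-0.06,0],[0,0,0,-0.08,0],[0,0,0,-0.1,0],[0,0,0,-0.12,0]]]'
python3 -c "
from h import *
go(635.9,-243.3,120,-0.1155)"
```

```text
t: 5.85
eef_pos: [601.0, 7.0, 160.4]
tcp_rot: [-3.142, -0.001, -0.303]
ft_force: [0.4, -0.2, -1.6]
opening: 0.455
shift [0.108  0.2284 0.0405] turn -0.1876 at [601.    7.  160.4] rot [-3.1415e+00 -8.0000e-04 -3.0310e-01] t 5.85
```

```bash
python3 -m pendant '[[[0,0.015,0.03,0,0],[0,0.035,0.07,0,-0.05],[0,0.055,0.115,0,-0.1],[0,0.075,0.16,0,-0.15],[0,0.095,0.2,0.015,-0.1876],[0,0.108,0.2284,0.03,-0.1876],[0,0.108,0.2284,0.04,-0.1876],[0,0.108,0.2284,0.04,-0.1876]]]'
python3 - <<'E'
from h import *
go(635.9,-243.3,31,-0.1155)
i,r,K,W=grab('wrist'); cv2.imwrite('pics/w4.png',i[120:420,130:430].repeat(2,0).repeat(2,1)); np.savez('pics/w4.npz',i=i,r=r,K=K,W=W)
E
```

```text
t: 6.65
eef_pos: [635.0, -243.3, 117.6]
tcp_rot: [-3.141, 0.002, -0.117]
ft_force: [-0.5, 0.5, -1.3]
opening: 0.453
shift [ 0.001  -0.0001  0.0866] turn -0.0015 at [ 635.  -243.3  117.6] rot [-3.1407e+00  2.2000e-03 -1.1700e-01] t 6.65
```

View pics/w4.png

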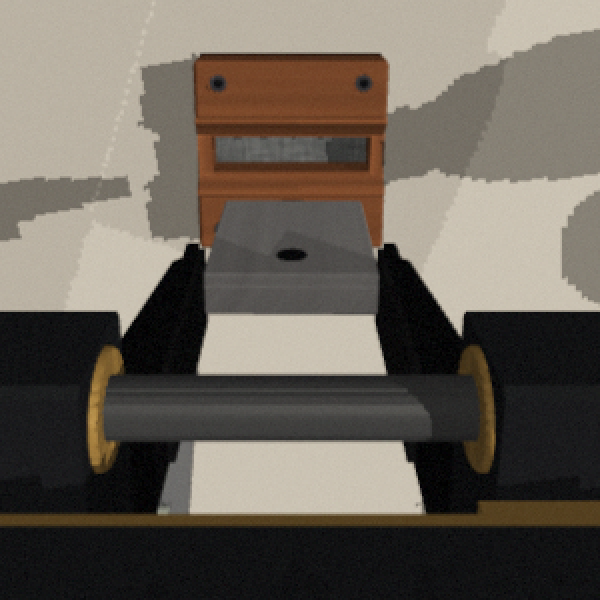

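The wedge hangs level in the jaws (crop 205–378 × 200–315); the slot ahead shows at crop (215–370, 137–170), same angle. Check the fit numerically.

Run:
```python
from h import *
d=np.load('pics/w4.npz');K,W=d['K'],d['W']
f=lambda L:[(x/2+130-.25,y/2+120-.25) for x,y in L]
a=ray(f([(218,84),(363,84)]),26,K,W); m=a.mean(0); u=a[0]-a[1]; print(a.round(1),np.degrees(np.arctan2(-u[0],u[1])))
y=-0.116; print('centre',m-31*np.array([np.cos(y),np.sin(y),0]))
t=ray(f([(205,273),(378,273),(206,313),(378,313)]),117.6-38.5+70,K,W); print('wedge top',t.mean(0),t.round(1)[:,:2].tolist())
p=cloud(d['r'],K,W); print(p[120+85:120+160:5,276].round(0))
b=ray(f([(225,200),(363,200)]),117.6-38.5+12,K,W); print('foot edge',b.round(1))
```

```text
[[ 670.2 -217.9   26. ]
 [ 663.5 -275.3   26. ]] -6.674250969865525
centre [ 636.06212382 -243.01925213   26.        ]
wedge top [ 635.05917352 -243.4643587   149.1       ] [[642.9, -222.9], [638.0, -265.2], [632.1, -221.5], [627.2, -264.3]]
[[ 629. -243.   18.]
 [ 625. -243.   21.]
 [ 622. -242.   26.]
 [ 618. -242.   27.]
 [ 640. -244.  102.]
 [ 640. -244.  111.]
 [ 640. -244.  119.]
 [ 640. -244.  126.]
 [ 640. -244.  133.]
 [ 640. -244.  141.]
 [ 640. -244.  147.]
 [ 638. -244.  148.]
 [ 636. -244.  149.]
 [ 633. -243.  150.]
 [ 630. -243.  149.]]
foot edge [[ 642.5 -222.6   91.1]
 [ 637.4 -266.9   91.1]]
```

```bash
python3 -m pendant '[[[0,0.0007,0,0.01,0],[0,0.0007,0,0.03,0],[0,0.0007,0,0.05,0],[0,0.0007,0,0.065,0],[0,0.0007,0,0.075,0],[0,0.0007,0,0.08,0],[0,0.0007,0,0.084,0],[0,0.0007,0,0.086,0]]]'
python3 -c "
from h import *
go(635.9,-243.3,31,-0.1155)"
```

```text
t: 7.5
eef_pos: [636.9, -243.4, 32.7]
tcp_rot: [3.141, -0.001, -0.116]
ft_force: [0.3, 0.4, -0.6]
opening: 0.456
shift [-0.001  -0.      0.0017] turn -0.0 at [ 636.9 -243.4   32.7] rot [ 3.1413e+00 -5.0000e-04 -1.1550e-01] t 7.5
```

```bash
python3 -m pendant '[[[0,0,0,0,0],[0,0,0,0.001,0],[0,0,0,0.0015,0],[0,0,0,0.0015,0],[0,0,0,0.0015,0],[0,0,0,0.0015,0],[0,0,0,0.0015,0],[0,0,0,0.0015,0]]]'
python3 -m pendant '[[[0.47,0,0,0,0],[0.5,0,0,0,0],[0.6,0,0,0,0],[0.8,0,0,0,0],[0.8,0,0,0,0],[0.8,0,0,0,0],[0.8,0,0,0,0],[0.8,0,0,0,0]]]'
python3 -m pendant '[[[0.8,0,0,-0.02,0],[0.8,0,0,-0.05,0],[0.8,0,0,-0.09,0],[0.8,0,0,-0.12,0],[0.8,0,0,-0.15,0],[0.8,0,0,-0.15,0],[0.8,0,0,-0.15,0],[0.8,0,0,-0.15,0]]]'
python3 - <<'E'
from h import *
i,r,K,W=grab('wrist'); cv2.imwrite('pics/w5.png',i); np.savez('pics/w5.npz',i=i,r=r,K=K,W=W)
go(641,-7,110,-0.3046)
E
```

```text
t: 8.3
eef_pos: [636.6, -243.4, 31.1]
tcp_rot: [3.142, -0.0, -0.116]
ft_force: [-0.8, 0.6, -1.2]
opening: 0.456
t: 9.1
eef_pos: [636.6, -243.4, 31.0]
tcp_rot: [3.142, -0.0, -0.116]
ft_force: [-0.7, 0.9, 0.5]
opening: 0.802
t: 9.9
eef_pos: [636.1, -243.1, 179.7]
tcp_rot: [-3.141, 0.002, -0.116]
ft_force: [-0.1, 0.1, 0.2]
opening: 0.8
shift [-0.0223 -0.2351  0.0698] turn 0.189 at [ 636.1 -243.1  179.6] rot [-3.1409e+00  2.1000e-03 -1.1560e-01] t 9.95
```

View pics/w5.png

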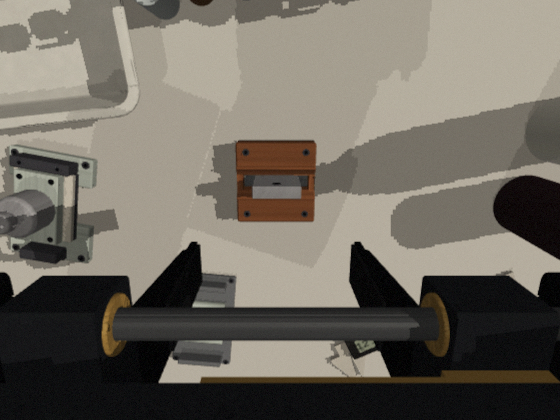

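w5 shows the wedge standing in the slot at (277,187), cradle at left undisturbed. Next the weight.

```bash
python3 -m pendant '[[[0.8,-0.002,-0.03,0,0],[0.8,-0.008,-0.075,0,0.05],[0.8,-0.012,-0.12,0,0.1],[0.8,-0.016,-0.165,0,0.15],[0.8,-0.02,-0.205,0.02,0.189],[0.8,-0.0223,-0.2351,0.05,0.189],[0.8,-0.0223,-0.2351,0.07,0.189],[0.8,-0.0223,-0.2351,0.07,0.189]]]'
python3 - <<'E'
from m import *
i,r,K,W=grab('wrist'); np.savez('pics/w6.npz',i=i,r=r,K=K,W=W); cv2.imwrite('pics/w6.png',i)
p=cloud(r,K,W); 
for lo,hi in ((80,90),(64,70)):
    q=p[(abs(p[...,2]-(lo+hi)/2)<(hi-lo)/2)&(abs(p[...,0]-641)<35)&(abs(p[...,1]+7)<35)]
    print(len(q), cv2.minEnclosingCircle(q[:,:2].astype(np.float32)),np.median(q[:,2]))
go(641,-7,46,-0.3046)
E
```

```text
t: 10.75
eef_pos: [639.8, -6.1, 107.4]
tcp_rot: [3.14, 0.006, -0.303]
ft_force: [0.6, 0.2, 0.4]
opening: 0.801
654 ((641.1073608398438, -6.635680675506592), 9.550314903259277) 84.78654055804901
1650 ((641.0482788085938, -6.719757556915283), 19.777353286743164) 67.14276465928096
shift [ 0.0004 -0.0001  0.0634] turn 0.0005 at [640.8  -7.  109.4] rot [ 3.1408  0.0034 -0.3041] t 10.8
```

```bash
python3 -m pendant '[[[0.8,0,0,0.02,0],[0.8,0,0,0.04,0],[0.8,0,0,0.055,0],[0.8,0,0,0.063,0],[0.8,0,0,0.0635,0],[0.8,0,0,0.0635,0],[0.6,0,0,0.0635,0],[0.5,0,0,0.0635,0]]]'
python3 -m pendant '[[[0.4,0,0,0,0],[0,0,0,0,0],[0,0,0,0,0],[0,0,0,0,0],[0,0,0,0,0],[0,0,0,0,0],[0,0,0,0,0],[0,0,0,0,0]]]'
python3 -m pendant '[[[0,0,0,-0.003,0],[0,0,0,-0.008,0],[0,0,0,-0.016,0],[0,0,0,-0.03,0],[0,0,0,-0.045,0],[0,0,0,-0.06,0],[0,0,0,-0.07,0],[0,0,0,-0.07,0]]]'
python3 -c "
from h import *
go(468.7,135,100,-0.3046)"
```

```text
t: 11.6
eef_pos: [642.0, -7.3, 48.3]
tcp_rot: [-3.141, -0.001, -0.305]
ft_force: [-0.5, -0.1, -0.1]
opening: 0.683
t: 12.4
eef_pos: [641.6, -7.2, 47.5]
tcp_rot: [-3.142, -0.0, -0.305]
ft_force: [0.3, 1.0, 0.6]
opening: 0.184
t: 13.2
eef_pos: [642.4, -7.4, 119.7]
tcp_rot: [-3.141, -0.003, -0.305]
ft_force: [0.3, 0.8, -3.0]
opening: 0.183
shift [-0.2085 -0.0837  0.0191] turn 0.0 at [642.4  -7.4 119.7] rot [-3.141  -0.0033 -0.3046] t 13.2
```

Opening 0.184 (≈17.5 mm) is odd for a 40 mm cylinder; look.

Run:
```python
from h import *
i,r,K,W=grab('wrist'); j,r2,K2,W2=grab('side'); np.savez('pics/w7.npz',i=i,r=r,K=K,W=W)
a=cv2.resize(i[150:390,170:380],(525,600)); b=cv2.resize(j[110:260,300:400],(270,405)); o=np.zeros((600,795,3),np.uint8); o[:,:525]=a; o[:405,525:]=b; cv2.imwrite('pics/w7.png',o)
```

```text
(no output)
```

View pics/w7.png

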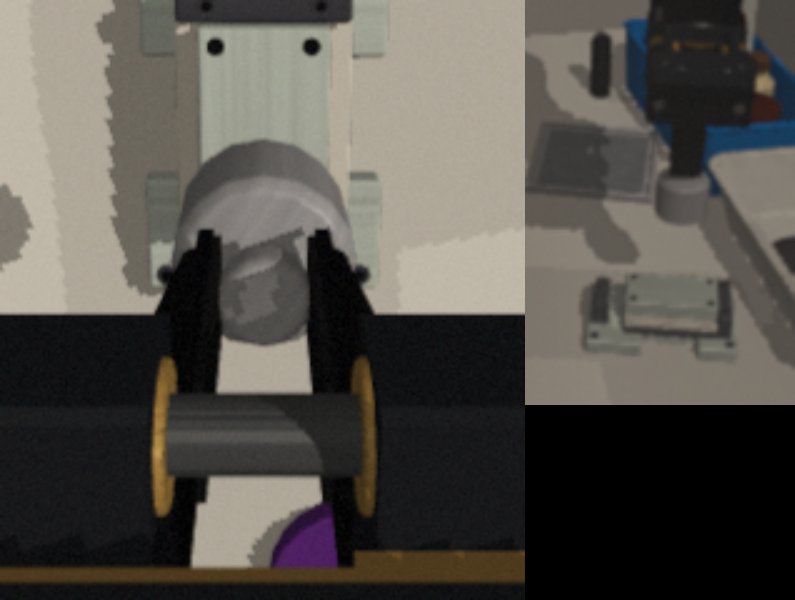

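Run:
```python
from h import *
d=np.load('pics/w7.npz');p=cloud(d['r'],d['K'],d['W'])
f=lambda x,y:(int(x/2.5+170),int(y/2.5+150))
for n,x,y in [('knob',265,300),('knobL',235,300),('cyltop',265,215),('side',265,160),('tipL',208,245),('tipR',320,245),('plate',265,100)]:
    u,v=f(x,y); print(n,p[v,u].round(1))
print(env.state()['ft_force'],env.state()['moment'],env.state()['eef_pos'],env.state()['tcp_rot'])
```

```text
knob [643.4  -8.1 158.1]
knobL [644.9  -2.5 157.7]
cyltop [653.6 -11.3 140.4]
side [660.6 -13.5 125.8]
tipL [ 6.558e+02 -3.000e-01  1.537e+02]
tipR [649.7 -21.1 154.6]
plate [653.1 -11.2  36.8]
[ 0.05339454  0.79743931 -3.27368504] [ 0.07792181  0.03287616 -0.05501705] [641.47717983  -7.25121344 117.64199475] [ 3.14153729e+00 -2.03241434e-04 -3.04594638e-01]
```

Run:
```python
from h import *
for n,z in (('w3',100.8),('w5',179.7),('w6',109.4),('w7',117.6)):
    d=np.load(f'pics/{n}.npz');K=d['K'];r=d['r']; p=cloud(r,K,d['W'])
    m=(d['i'].max(-1)<30)&(r>0)&(r<260); m[:235]=0; m[300:]=0; m[:,:160]=0; m[:,400:]=0
    v,u=np.nonzero(m); q=p[m]; k=np.argsort(v)[:10]; print(n,[(a,b,c.round(0).tolist()) for a,b,c in zip(u[k],v[k],q[k])][::3], 'min z rel',np.sort(q[:,2]-z)[[0,10,50]].round(1))
```

```text
w3 [(np.int64(173), np.int64(242), [627.0, 52.0, 127.0]), (np.int64(176), np.int64(242), [627.0, 51.0, 127.0]), (np.int64(376), np.int64(242), [597.0, -45.0, 127.0]), (np.int64(171), np.int64(243), [627.0, 53.0, 128.0])] min z rel [25.6 26.7 28.1]
w5 [(np.int64(192), np.int64(242), [652.0, -203.0, 206.0]), (np.int64(195), np.int64(242), [652.0, -204.0, 206.0]), (np.int64(357), np.int64(242), [643.0, -285.0, 207.0]), (np.int64(191), np.int64(243), [652.0, -203.0, 207.0])] min z rel [25.6 26.9 28.3]
w6 [(np.int64(192), np.int64(242), [663.0, 30.0, 134.0]), (np.int64(195), np.int64(242), [662.0, 29.0, 134.0]), (np.int64(356), np.int64(242), [638.0, -48.0, 134.0]), (np.int64(359), np.int64(242), [638.0, -49.0, 134.0])] min z rel [23.6 24.8 26.7]
w7 [(np.int64(250), np.int64(242), [656.0, 2.0, 145.0]), (np.int64(253), np.int64(242), [656.0, -0.0, 147.0]), (np.int64(297), np.int64(242), [649.0, -21.0, 146.0]), (np.int64(300), np.int64(242), [649.0, -22.0, 147.0])] min z rel [20.6 28.8 32.1]
```

The fingers hold the knob: image depth shows that the real fingertips end about 25 mm above the reported TCP (rim of the fingers at +25.6 mm in w3 and w5). The weight hangs upright, so I carry on and will use this offset for the remaining grasps. Next, stop short of the cup and measure it.

```bash
python3 -m pendant '[[[0,-0.02,-0.005,0,0],[0,-0.055,-0.012,0,0],[0,-0.095,-0.02,0,0],[0,-0.135,-0.028,0,0],[0,-0.175,-0.036,0,0],[0,-0.215,-0.045,0,0],[0,-0.24,-0.05,0,0],[0,-0.255,-0.053,0,0]]]'
python3 -m pendant '[[[0,0,0,0,0],[0,0,0,0,0],[0,0,0,0,0],[0,0,0,0,0],[0,0,0,0,0],[0,0,0,0,0],[0,0,0,0,0],[0,0,0,0,0]]]'
python3 - <<'E'
from h import *
i,r,K,W=grab('wrist'); np.savez('pics/w8.npz',i=i,r=r,K=K,W=W); cv2.imwrite('pics/w8.png',i)
p=cloud(r,K,W); s=env.state(); print(s['eef_pos'],s['tcp_rot'])
hsv=cv2.cvtColor(i,cv2.COLOR_BGR2HSV); m=cv2.inRange(hsv,(0,100,40),(20,255,255)); m[300:]=0
c=max(cv2.findContours(m,0,2)[0],key=cv2.contourArea); print(cv2.boundingRect(c))
for z in (11,8): print('cup',z,cv2.minEnclosingCircle(ray(c[:,0],z,K,W)[:,:2].astype(np.float32)))
tz=s['eef_pos'][2]
for lo,hi in ((37,44),(19,26)):
    q=p[(p[...,2]>tz+lo)&(p[...,2]<tz+hi)&(np.hypot(p[...,0]-s['eef_pos'][0],p[...,1]-s['eef_pos'][1])<25)&(i.max(-1)>45)]
    print(len(q),np.median(q[:,2])-tz,cv2.minEnclosingCircle(q[:,:2].astype(np.float32)))
go(468.7,135,117,-.3046)
E
```

```text
t: 14.1
eef_pos: [412.3, 120.4, 117.2]
tcp_rot: [3.141, 0.001, -0.304]
ft_force: [1.1, -0.2, -2.8]
opening: 0.18
t: 14.9
eef_pos: [414.3, 119.7, 117.5]
tcp_rot: [3.141, 0.0, -0.305]
ft_force: [-0.2, -0.2, -3.7]
opening: 0.183
[414.25449409 119.73080021 117.49586211] [ 3.14151660e+00 -3.95089708e-05 -3.04651569e-01]
(0, 218, 91, 82)
cup 11 ((418.7433776855469, 339.9957580566406), 45.434024810791016)
cup 8 ((418.0413818359375, 342.41412353515625), 45.88428497314453)
752 37.710291294440836 ((414.59765625, 114.43099975585938), 14.011496543884277)
1082 20.193775815594435 ((415.0028381347656, 120.21773529052734), 18.63582420349121)
shift [ 0.0474 -0.0309  0.0005] turn -0.0001 at [414.3 119.7 117.5] rot [ 3.1415 -0.     -0.3047] t 14.95
```

View pics/w8.png

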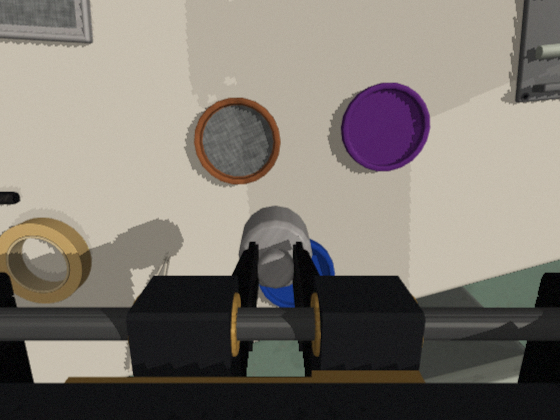

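w8 shows the weight upright in the jaws, the brown cup at (237,141), purple at (386,127) and blue beneath at (295,270). Refit the cup in its own box.

Run:
```python
from h import *
d=np.load('pics/w8.npz');i,r,K,W=[d[k] for k in 'irKW']
hsv=cv2.cvtColor(i,cv2.COLOR_BGR2HSV); m=cv2.inRange(hsv,(0,100,40),(20,255,255)); q=np.zeros_like(m); q[85:200,180:295]=m[85:200,180:295]
c=max(cv2.findContours(q,0,2)[0],key=cv2.contourArea); P=ray(c[:,0],11,K,W)[:,:2].astype(np.float32); print(cv2.minEnclosingCircle(P),cv2.fitEllipse(P))
x,y=cv2.fitEllipse(P)[0]; go(x-.3,y-.3,117,-.3046)
```

```text
((467.8320007324219, 136.17124938964844), 35.52790832519531) ((467.8913269042969, 136.22869873046875), (69.82780456542969, 70.17469787597656), 17.630834579467773)
shift [ 0.046  -0.0315  0.0005] turn -0.0001 at [414.3 119.7 117.5] rot [ 3.1415 -0.     -0.3047] t 14.95
```

```bash
python3 -m pendant '[[[0,0.015,-0.01,0,0],[0,0.032,-0.021,0,0],[0,0.046,-0.0315,0.01,0],[0,0.046,-0.0315,0.035,0],[0,0.046,-0.0315,0.065,0],[0,0.046,-0.0315,0.085,0],[0,0.046,-0.0315,0.095,0],[0,0.046,-0.0315,0.098,0]]]'
python3 -m pendant '[[[0,0,0,0,0],[0,0,0,0,0],[0,0,0,0.0005,0],[0,0,0,0.001,0],[0,0,0,0.0015,0],[0,0,0,0.002,0],[0,0,0,0.002,0],[0,0,0,0.002,0]]]'
```

```text
t: 15.75
eef_pos: [467.3, 136.0, 18.8]
tcp_rot: [3.141, 0.001, -0.305]
ft_force: [-0.7, 0.3, -3.0]
opening: 0.18
t: 16.55
eef_pos: [467.6, 136.0, 17.5]
tcp_rot: [3.141, -0.0, -0.305]
ft_force: [0.2, 0.4, -3.4]
opening: 0.183
```

```bash
python3 -m pendant '[[[0,0,0,0.0005,0],[0,0,0,0.001,0],[0,0,0,0.0015,0],[0,0,0,0.002,0],[0,0,0,0.002,0],[0,0,0,0.002,0],[0,0,0,0.002,0],[0,0,0,0.002,0]]]'
python3 -m pendant '[[[0,0,0,0.0005,0],[0,0,0,0.001,0],[0,0,0,0.001,0],[0,0,0,0.001,0],[0,0,0,0.001,0],[0,0,0,0.001,0],[0,0,0,0.001,0],[0,0,0,0.001,0]]]'
```

```text
t: 17.35
eef_pos: [467.6, 136.0, 15.5]
tcp_rot: [3.142, -0.0, -0.305]
ft_force: [-0.6, -0.4, -2.5]
opening: 0.184
t: 18.15
eef_pos: [467.9, 136.2, 15.3]
tcp_rot: [-3.141, -0.001, -0.305]
ft_force: [-3.1, 1.3, 10.4]
opening: 0.182
```

```bash
python3 -m pendant '[[[0,0,0,-0.0008,0],[0,0,0,-0.0008,0],[0.25,0,0,-0.0008,0],[0.4,0,0,-0.0008,0],[0.55,0,0,-0.0008,0],[0.6,0,0,-0.0008,0],[0.6,0,0,-0.0008,0],[0.6,0,0,-0.0008,0]]]'
python3 -m pendant '[[[0.6,0,0,-0.02,0],[0.6,0,0,-0.05,0],[0.6,0,0,-0.09,0],[0.6,0,0,-0.12,0],[0.6,-0.02,0,-0.13,0],[0.6,-0.05,0,-0.13,0],[0.6,-0.05,0,-0.13,0],[0.6,-0.05,0,-0.13,0]]]'
python3 - <<'E'
from h import *
i,r,K,W=grab('wrist'); np.savez('pics/w9.npz',i=i,r=r,K=K,W=W); cv2.imwrite('pics/w9.png',i)
p=cloud(r,K,W); D=np.hypot(p[...,0]-468,p[...,1]-136)<34
for lo,hi in ((48,58),(31,38)):
    q=p[D&(p[...,2]>lo)&(p[...,2]<hi)]; print(len(q),np.median(q[:,2]),cv2.minEnclosingCircle(q[:,:2].astype(np.float32)))
go(640.5,-7,150,-.3046)
E
```

```text
t: 18.95
eef_pos: [467.6, 136.0, 15.3]
tcp_rot: [3.141, 0.0, -0.305]
ft_force: [-0.2, -0.7, 0.4]
opening: 0.581
t: 19.75
eef_pos: [420.0, 151.2, 145.6]
tcp_rot: [-3.141, -0.001, -0.304]
ft_force: [0.7, 0.8, 0.1]
opening: 0.601
448 52.72760167659993 ((466.79193115234375, 136.5945281982422), 9.476445198059082)
1274 35.093369009445325 ((466.7643127441406, 136.45021057128906), 19.858503341674805)
shift [ 0.2572  0.0848 -0.0044] turn 0.0003 at [420.5 151.  145.4] rot [-3.1414e+00 -7.0000e-04 -3.0430e-01] t 19.8
```

The weight stands upright, 1.1 mm from the cup's centre (tops at z 52.7 and 35.1 as expected). Now the plate.

```bash
python3 -m pendant '[[[0.7,0.03,0.01,0,0],[0.7,0.07,0.02,0,0],[0.7,0.115,0.035,0,0],[0.7,0.16,0.05,0,0],[0.7,0.2,0.065,0.01,0],[0.7,0.235,0.08,0.03,0],[0.7,0.257,0.085,0.06,0],[0.7,0.257,0.085,0.075,0]]]'
python3 -m pendant '[[[0.7,0,0,0,0],[0.7,0,0,0,0],[0.7,0,0,0,0],[0.7,0,0,0,0],[0.7,0,0,0,0],[0.7,0,0,0,0],[0.7,0,0,0,0],[0.7,0,0,0,0]]]'
cat >> m.py <<'E'
def dots(i,K,W,z,c,rad,th=60,amin=4,amax=80):
    g=cv2.cvtColor(i,cv2.COLOR_BGR2GRAY); n,l,st,ce=cv2.connectedComponentsWithStats((g<th).astype(np.uint8))
    P=ray(ce,z,K,W)[:,:2]; return [(np.round(P[k],1).tolist(),int(st[k,4]),ce[k].round(0).tolist()) for k in range(1,n) if amin<=st[k,4]<=amax and np.hypot(*(P[k]-c))<rad]
E
python3 - <<'E'
from m import *
i,r,K,W=grab('wrist'); np.savez('pics/w10.npz',i=i,r=r,K=K,W=W); cv2.imwrite('pics/w10.png',i)
for d in dots(i,K,W,36,(640.5,-7),40): print(d)
p=cloud(r,K,W); q=p[(abs(p[...,2]-36)<2.5)&(np.hypot(p[...,0]-640,p[...,1]+7)<50)]; print(len(q),np.median(q[:,2]),cv2.minAreaRect(q[:,:2].astype(np.float32)))
go(640.5,-7,2.5,-.3046)
E
```

```text
t: 20.6
eef_pos: [641.0, -9.6, 66.8]
tcp_rot: [3.141, 0.002, -0.307]
ft_force: [-0.0, 0.4, -0.1]
opening: 0.699
t: 21.4
eef_pos: [639.6, -7.1, 70.4]
tcp_rot: [3.142, -0.0, -0.305]
ft_force: [-0.6, -0.8, 0.6]
opening: 0.698
([674.3, -1.3], 46, [251.0, 177.0])
([665.4, -30.0], 46, [297.0, 177.0])
([617.1, 16.8], 39, [252.0, 262.0])
([608.1, -11.8], 37, [295.0, 262.0])
6333 36.045703546028705 ((641.081298828125, -6.739620208740234), (42.04826736450195, 71.88304138183594), 72.4764175415039)
shift [ 0.0009 -0.0004  0.0679] turn 0.0 at [639.5  -7.2  70.4] rot [ 3.1415e+00 -1.0000e-04 -3.0460e-01] t 21.45
```

```bash
python3 -m pendant '[[[0.7,0.0015,-0.001,0.015,0],[0.7,0.0015,-0.001,0.03,0],[0.7,0.0015,-0.001,0.045,0],[0.7,0.0015,-0.001,0.055,0],[0.7,0.0015,-0.001,0.06,0],[0.7,0.0015,-0.001,0.063,0],[0.7,0.0015,-0.001,0.065,0],[0.7,0.0015,-0.001,0.065,0]]]'
python3 -m pendant '[[[0.7,0,0,0,0],[0.7,0,0,0,0],[0.7,0,0,0.001,0],[0.7,0,0,0.002,0],[0.7,0,0,0.0025,0],[0.7,0,0,0.0025,0],[0.7,0,0,0.0025,0],[0.7,0,0,0.0025,0]]]'
python3 - <<'E'
from h import *
i,r,K,W=grab('wrist'); np.savez('pics/w11.npz',i=i,r=r,K=K,W=W); cv2.imwrite('pics/w11.png',cv2.resize(i[150:330,150:400],(750,540)))
E
```

```text
t: 22.25
eef_pos: [641.4, -6.7, 5.5]
tcp_rot: [3.142, -0.0, -0.305]
ft_force: [0.2, -0.6, -0.1]
opening: 0.696
t: 23.05
eef_pos: [641.3, -6.7, 2.8]
tcp_rot: [3.142, -0.0, -0.305]
ft_force: [-0.3, -0.1, -0.0]
opening: 0.697
```

View pics/w11.png

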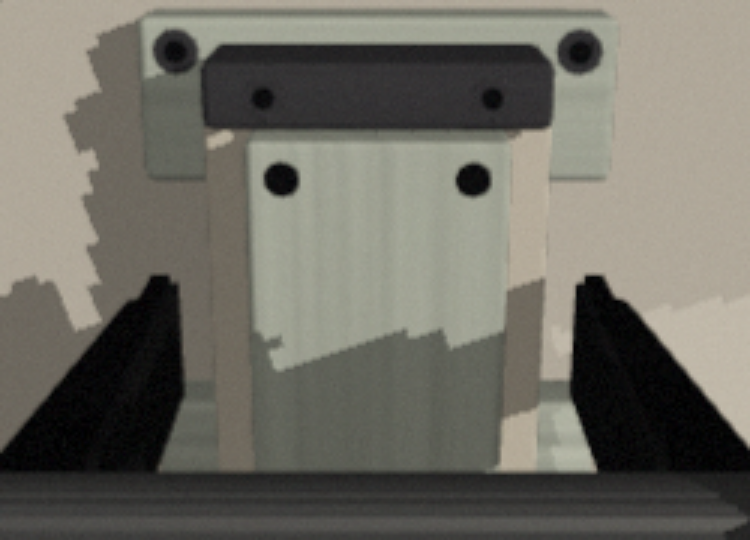

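The fingers straddle plate and sample cleanly, with the tips at crop (160,278) and (594,278). Check the tips' height before closing.

Run:
```python
from h import *
d=np.load('pics/w11.npz');p=cloud(d['r'],d['K'],d['W'])
for u in (202,204,206,347,349): print([p[v,u].round(1).tolist() for v in (242,243,245)])
```

```text
[[662.8, 25.0, 29.7], [662.8, 24.7, 31.3], [662.9, 23.9, 34.7]]
[[662.3, 24.3, 29.0], [662.2, 24.1, 30.1], [662.2, 23.4, 33.3]]
[[662.2, 23.1, 29.6], [661.9, 23.1, 30.3], [660.9, 23.5, 30.2]]
[[640.7, -44.3, 28.8], [641.2, -44.0, 31.1], [641.4, -43.5, 33.9]]
[[640.5, -45.2, 29.1], [640.5, -45.0, 30.2], [640.6, -44.5, 32.8]]
```

```bash
python3 -m pendant '[[[0.7,0,0,0.0005,0],[0.7,0,0,0.001,0],[0.7,0,0,0.0015,0],[0.7,0,0,0.002,0],[0.7,0,0,0.002,0],[0.6,0,0,0.002,0],[0.5,0,0,0.002,0],[0.48,0,0,0.002,0]]]'
python3 -m pendant '[[[0.46,0,0,0,0],[0.4,0,0,0,0],[0.3,0,0,0,0],[0,0,0,0,0],[0,0,0,0,0],[0,0,0,0,0],[0,0,0,0,0],[0,0,0,0,0]]]'
```

```text
t: 23.9
eef_pos: [641.3, -6.7, 0.8]
tcp_rot: [3.142, -0.0, -0.305]
ft_force: [-0.3, 0.1, 0.6]
opening: 0.514
t: 24.7
eef_pos: [641.3, -6.7, 0.8]
tcp_rot: [3.142, -0.0, -0.305]
ft_force: [1.0, -0.3, 0.2]
opening: 0.441
```

```bash
python3 -m pendant '[[[0,0,0,-0.003,0],[0,0,0,-0.01,0],[0,0,0,-0.025,0],[0,0,0,-0.045,0],[0,0,0,-0.07,0],[0,0,0,-0.095,0],[0,0,0,-0.11,0],[0,0,0,-0.11,0]]]'
python3 -m pendant '[[[0,-0.015,0.016,0,0],[0,-0.04,0.043,0,0],[0,-0.07,0.075,0,-0.03],[0,-0.1,0.107,0,-0.06],[0,-0.13,0.138,0,-0.0935],[0,-0.155,0.165,0,-0.0935],[0,-0.166,0.176,0,-0.0935],[0,-0.166,0.176,0,-0.0935]]]'
python3 - <<'E'
from m import *
env.read_camera('side')
i,r,K,W=grab('wrist'); s=env.state(); np.savez('pics/w12.npz',i=i,r=r,K=K,W=W); cv2.imwrite('pics/w12.png',i)
print(s['opening'],s['ft_force'])
for d in dots(i,K,W,6,(479,-138.6),75,45): print(d)
p=cloud(r,K,W); e=s['eef_pos']; q=p[(abs(p[...,2]-e[2]-35)<3)&(i.max(-1)>60)&(np.hypot(p[...,0]-e[0],p[...,1]-e[1])<45)]; print(len(q),np.median(q[:,2])-e[2],cv2.minAreaRect(q[:,:2].astype(np.float32)))
go(479,-138.6,111,-.211)
E
```

```text
t: 25.5
eef_pos: [642.4, -6.7, 114.2]
tcp_rot: [-3.141, -0.005, -0.305]
ft_force: [-0.2, -0.1, -1.3]
opening: 0.438
t: 26.3
eef_pos: [429.1, -125.3, 111.0]
tcp_rot: [3.142, 0.0, -0.213]
ft_force: [1.5, -0.4, -1.6]
opening: 0.441
0.4377744596484269 [-0.60339953  0.38806667 -0.62598811]
([539.5, -121.1], 23, [241.0, 65.0])
([526.9, -179.7], 24, [318.0, 65.0])
([521.3, -166.0], 5, [302.0, 76.0])
9343 35.244518669628846 ((437.0274963378906, -129.200439453125), (47.52649688720703, 57.729522705078125), 77.71599578857422)
shift [0.0497 0.0034 0.    ] turn -0.0008 at [ 431.1 -124.9  111. ] rot [ 3.1415e+00 -1.0000e-03 -2.1180e-01] t 26.4
```

View pics/w12.png

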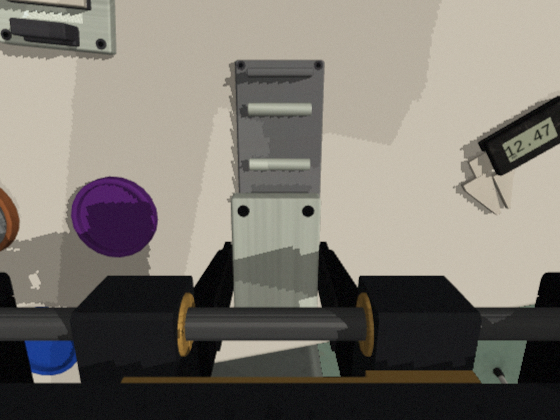

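w12: plate level and square in the jaws (dots (243,211), (308,211)); rest ahead with bars at rows 109 and 163, screws (241,65), (318,65).

Run:
```python
from m import *
d=np.load('pics/w12.npz');i,r,K,W=[d[k] for k in 'irKW']; p=cloud(r,K,W)
b=ray([(280,109),(280,163.5)],14,K,W); print('bars',b.round(1),b.mean(0).round(1))
s=env.state(); e=s['eef_pos']; T=R.from_euler('xyz',s['tcp_rot']).as_matrix()
D=ray([(243.3,211),(308,211)],e[2]+35.2,K,W); print('dots in tool',((D-e)@T).round(1))
for u,v in ((276,200),(250,225),(300,225),(276,225),(276,280),(240,290),(312,290)): print(((p[v,u]-e)@T).round(1))
y=np.radians(-12.1); print(e)
```

```text
bars [[ 500.7 -143.9   14. ]
 [ 458.9 -135.1   14. ]] [ 479.8 -139.5   14. ]
dots in tool [[ 29.2 -14.5 -35.2]
 [ 29.2  15.6 -35.2]]
[ 34.5   0.7 -35. ]
[ 22.4 -11.5 -35.3]
[ 22.3  12.  -35.1]
[ 22.2   0.7 -34.8]
[ -6.    0.7 -35.6]
[-10.9 -17.  -36.6]
[-11.7  18.5 -35.2]
[ 431.08789774 -124.85243201  110.96760938]
```

```bash
python3 -m pendant '[[[0,0.02,0.001,0,0],[0,0.04,0.003,0,0],[0,0.0512,0.0032,0.015,0],[0,0.0512,0.0032,0.045,0],[0,0.0512,0.0032,0.075,0],[0,0.0512,0.0032,0.1,0],[0,0.0512,0.0032,0.113,0],[0,0.0512,0.0032,0.116,0]]]'
python3 -m pendant '[[[0,0,0,0,0],[0,0,0,0,0],[0,0,0,0.001,0],[0,0,0,0.0015,0],[0,0,0,0.002,0],[0,0,0,0.0025,0],[0,0,0,0.0025,0],[0,0,0,0.0025,0]]]'
python3 -m pendant '[[[0,0,0,0.0005,0],[0,0,0,0.001,0],[0,0,0,0.001,0],[0,0,0,0.001,0],[0,0,0,0.001,0],[0,0,0,0.001,0],[0,0,0,0.001,0],[0,0,0,0.001,0]]]'
```

```text
t: 27.2
eef_pos: [480.0, -137.7, -7.0]
tcp_rot: [-3.141, 0.002, -0.21]
ft_force: [0.4, -0.2, -1.2]
opening: 0.434
t: 28.0
eef_pos: [479.5, -138.7, -7.7]
tcp_rot: [3.141, -0.0, -0.211]
ft_force: [0.8, -0.6, -0.9]
opening: 0.438
t: 28.8
eef_pos: [479.5, -138.6, -8.7]
tcp_rot: [3.142, -0.0, -0.211]
ft_force: [-0.1, 0.2, -0.8]
opening: 0.44
```

```bash
python3 -m pendant '[[[0,0.001,0,0,0],[0,0.001,0,0.0003,0],[0,0.001,0,0.0006,0],[0,0.001,0,0.001,0],[0,0.001,0,0.001,0],[0,0.001,0,0.001,0],[0,0.001,0,0.001,0],[0,0.001,0,0.001,0]]]'
```

```text
t: 29.6
eef_pos: [480.6, -138.9, -9.3]
tcp_rot: [3.141, -0.0, -0.211]
ft_force: [-1.3, 0.3, 6.4]
opening: 0.442
```

Contact (6 N). Release, rise and check.

```bash
python3 -m pendant '[[[0,0,0,-0.0004,0],[0,0,0,-0.0004,0],[0.46,0,0,-0.0004,0],[0.5,0,0,-0.0004,0],[0.6,0,0,-0.0004,0],[0.7,0,0,-0.0004,0],[0.75,0,0,-0.0004,0],[0.75,0,0,-0.0004,0]]]'
python3 -m pendant '[[[0.75,0,0,-0.015,0],[0.75,0,0,-0.04,0],[0.75,0,0,-0.075,0],[0.75,0,0,-0.11,0],[0.75,-0.01,0,-0.125,0],[0.9,-0.03,0,-0.13,0],[0.95,-0.04,0,-0.13,0],[0.95,-0.04,0,-0.13,0]]]'
python3 - <<'E'
from m import *
env.read_camera('side')
i,r,K,W=grab('wrist'); np.savez('pics/w13.npz',i=i,r=r,K=K,W=W)
for d in dots(i,K,W,26,(480,-139),40,50): print(d)
for d in dots(i,K,W,6,(480,-139),75,45): print('base',d)
p=cloud(r,K,W);q=p[(abs(p[...,2]-26)<2.5)&(np.hypot(p[...,0]-480,p[...,1]+139)<42)]; print(len(q),np.median(q[:,2]),cv2.minAreaRect(q[:,:2].astype(np.float32)))
go(641,-7,111,-.3046)
E
```

```text
t: 30.4
eef_pos: [480.5, -138.9, -9.3]
tcp_rot: [3.142, -0.0, -0.211]
ft_force: [-0.2, 0.3, 0.3]
opening: 0.734
t: 31.2
eef_pos: [440.5, -130.2, 120.7]
tcp_rot: [-3.142, 0.001, -0.211]
ft_force: [0.9, 0.2, -0.7]
opening: 0.928
([513.0, -130.2], 31, [256.0, 113.0])
([506.8, -159.7], 32, [294.0, 112.0])
([474.4, -105.0], 4, [236.0, 168.0])
([454.2, -117.6], 23, [257.0, 188.0])
([448.0, -147.0], 24, [293.0, 188.0])
base ([539.4, -120.9], 33, [238.0, 81.0])
base ([526.9, -179.5], 32, [312.0, 81.0])
base ([525.7, -142.1], 49, [268.0, 93.0])
base ([520.9, -165.1], 15, [296.0, 93.0])
base ([512.7, -129.1], 30, [256.0, 112.0])
base ([505.9, -160.4], 30, [294.0, 113.0])
base ([449.9, -115.7], 22, [257.0, 188.0])
base ([443.1, -147.0], 24, [293.0, 188.0])
base ([432.4, -97.9], 32, [242.0, 211.0])
base ([419.1, -156.7], 19, [309.0, 211.0])
4684 26.020452483094488 ((479.7090148925781, -138.70831298828125), (42.00749588012695, 71.45804595947266), 77.84874725341797)
shift [ 0.1688 -0.1627  0.0094] turn 0.0933 at [ 441.8 -130.6  120.4] rot [ 3.1415  0.     -0.2113] t 31.3
```

The plate lies at z 26.0 top, centred within 1 mm, yaw −12.15° vs −12.13°. Now the sample.

```bash
python3 -m pendant '[[[1,0.02,-0.02,0,0],[1,0.05,-0.05,0,0.02],[1,0.08,-0.08,0,0.05],[1,0.11,-0.108,0,0.0933],[1,0.14,-0.136,0.01,0.0933],[1,0.16,-0.155,0.03,0.0933],[1,0.1688,-0.1627,0.05,0.0933],[1,0.1688,-0.1627,0.05,0.0933]]]'
python3 - <<'E'
from m import *
env.read_camera('side')
i,r,K,W=grab('wrist'); np.savez('pics/w14.npz',i=i,r=r,K=K,W=W)
p=cloud(r,K,W);m=(abs(p[...,2]-24)<2.5)&(np.hypot(p[...,0]-641,p[...,1]+7)<50); m=cv2.morphologyEx(m.astype(np.uint8),cv2.MORPH_OPEN,np.ones((5,5)))>0; q=p[m]; print(len(q),np.median(q[:,2]),cv2.minAreaRect(q[:,:2].astype(np.float32)))
go(641,-7,-11.5,-.3046)
E
```

```text
t: 32.1
eef_pos: [640.4, -5.6, 67.0]
tcp_rot: [3.141, 0.005, -0.303]
ft_force: [-1.2, -0.5, -0.1]
opening: 0.997
7993 24.064375014154734 ((640.9932861328125, -6.716941833496094), (58.17844772338867, 70.96050262451172), 72.41402435302734)
shift [ 0.0009 -0.0001  0.0815] turn 0.0004 at [640.3  -6.8  70. ] rot [ 3.1411e+00  1.6000e-03 -3.0420e-01] t 32.2
```

```bash
python3 -m pendant '[[[1,0.001,0,0.02,0],[1,0.001,0,0.04,0],[1,0.001,0,0.058,0],[1,0.001,0,0.07,0],[1,0.001,0,0.076,0],[1,0.001,0,0.079,0],[1,0.001,0,0.081,0],[1,0.001,0,0.081,0]]]'
python3 -m pendant '[[[1,0,0,0,0],[1,0,0,0,0],[0.85,0,0,0,0],[0.75,0,0,0,0],[0.68,0,0,0,0],[0.64,0,0,0,0],[0.6,0,0,0,0],[0.5,0,0,0,0]]]'
python3 -m pendant '[[[0,0,0,0,0],[0,0,0,0,0],[0,0,0,0,0],[0,0,0,0,0],[0,0,0,0,0],[0,0,0,0,0],[0,0,0,0,0],[0,0,0,0,0]]]'
```

```text
t: 33.0
eef_pos: [641.7, -7.1, -9.8]
tcp_rot: [-3.142, -0.001, -0.304]
ft_force: [0.0, -0.3, 1.2]
opening: 0.999
t: 33.8
eef_pos: [641.5, -7.1, -10.3]
tcp_rot: [3.142, -0.0, -0.304]
ft_force: [1.0, -0.2, 0.1]
opening: 0.609
t: 34.6
eef_pos: [641.5, -7.0, -10.3]
tcp_rot: [3.142, -0.0, -0.304]
ft_force: [0.2, -1.2, -0.6]
opening: 0.606
```

```bash
python3 -m pendant '[[[0,0,0,-0.003,0],[0,0,0,-0.01,0],[0,0,0,-0.025,0],[0,0,0,-0.05,0],[0,0,0,-0.08,0],[0,0,0,-0.11,0],[0,0,0,-0.13,0],[0,0,0,-0.13,0]]]'
python3 -m pendant '[[[0,-0.02,-0.025,0,0],[0,-0.045,-0.06,0,0],[0,-0.073,-0.1,0,0],[0,-0.1,-0.14,0,0],[0,-0.128,-0.18,0,0],[0,-0.155,-0.218,0,0],[0,-0.173,-0.243,0,0],[0,-0.181,-0.254,0,0]]]'
python3 -m pendant '[[[0,0,0,0,0],[0,0,0,0,0],[0,0,0,0,0],[0,0,0,0,0],[0,0,0,0,0],[0,0,0,0,0],[0,0,0,0,0],[0,0,0,0,0]]]'
python3 - <<'E'
from m import *
i,r,K,W=grab('wrist'); np.savez('pics/w15.npz',i=i,r=r,K=K,W=W); cv2.imwrite('pics/w15.png',i)
s=env.state(); e=s['eef_pos']; T=R.from_euler('xyz',s['tcp_rot']).as_matrix(); p=cloud(r,K,W); P=(p-e)@T
m=(abs(P[...,2]+34.4)<3)&(np.hypot(P[...,0],P[...,1])<47)&(i.max(-1)>60); m=cv2.morphologyEx(m.astype(np.uint8),cv2.MORPH_OPEN,np.ones((5,5)))>0
q=P[m]; A=np.c_[q[:,:2],np.ones(len(q))]; print(len(q),'plane',np.linalg.lstsq(A,q[:,2],rcond=None)[0].round(4),'x max',np.percentile(q[:,0],[50,99]),'y',np.percentile(q[:,1],[1,99]))
# tray lining: grey, flat texture between z 2..6.5
hsv=cv2.cvtColor(i,cv2.COLOR_BGR2HSV)
for pt in ((651,261),(640,240),(680,275),(600,180)):
    c=np.linalg.inv(W)@np.r_[pt,4,1]; u=K@c[:3]; u=(u/u[2])[:2].astype(int); print(pt,u, i[u[1],u[0]] if (0<=u[0]<560 and 0<=u[1]<420) else None)
E
```

```text
t: 35.4
eef_pos: [642.9, -7.1, 123.9]
tcp_rot: [-3.14, -0.006, -0.304]
ft_force: [0.5, -0.2, -0.8]
opening: 0.601
t: 36.2
eef_pos: [543.4, 291.9, 119.2]
tcp_rot: [3.141, 0.001, -0.302]
ft_force: [0.4, -0.8, -1.5]
opening: 0.608
t: 37.0
eef_pos: [545.0, 289.4, 119.7]
tcp_rot: [3.141, -0.0, -0.305]
ft_force: [0.0, 0.3, -1.6]
opening: 0.606
13044 plane [ 2.10000e-03  5.00000e-04 -3.43254e+01] x max [ 9.32126163 35.36311686] y [-28.06202136  28.32816009]
(651, 261) [269  60] [88 92 93]
(640, 240) [298  66] [82 85 85]
(680, 275) [241  28] [87 90 90]
(600, 180) [382  92] [153 168 174]
```

View pics/w15.png

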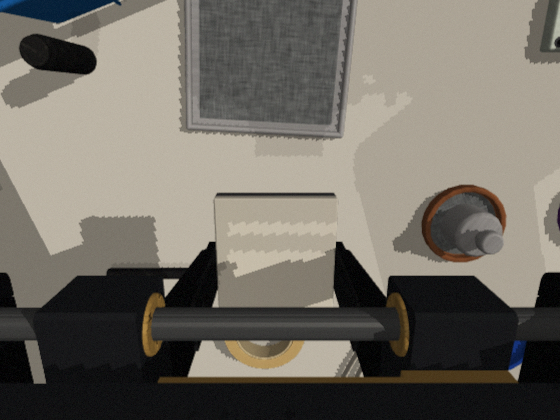

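The sample is level in the jaws (plane slopes 0.002), but the tray's far end is cut off at the top of the picture. I'll back off and up, then measure the tray numerically by its grey lining; also check the black bottle at (60,50).

```bash
python3 -m pendant '[[[0,-0.02,0,-0.01,0],[0,-0.045,0,-0.03,0],[0,-0.065,0,-0.05,0],[0,-0.07,0,-0.06,0],[0,-0.07,0,-0.06,0],[0,-0.07,0,-0.06,0],[0,-0.07,0,-0.06,0],[0,-0.07,0,-0.06,0]]]'
python3 - <<'E'
from m import *
i,r,K,W=grab('wrist'); np.savez('pics/w16.npz',i=i,r=r,K=K,W=W); cv2.imwrite('pics/w16.png',i)
p=cloud(r,K,W); sat=i.max(-1).astype(int)-i.min(-1); L=i.max(-1)
near=(np.hypot(p[...,0]-651,p[...,1]-261)<95)
for n,m,z in (('lining',near&(L<112)&(L>55)&(sat<16)&(abs(p[...,2]-4)<4),4),('rim',near&(L<150)&(sat<14)&(p[...,2]>1)&(p[...,2]<12),8)):
    m=cv2.morphologyEx(m.astype(np.uint8),cv2.MORPH_OPEN,np.ones((5,5)))
    c=max(cv2.findContours(m,0,2)[0],key=cv2.contourArea); P=ray(c[:,0],z,K,W)[:,:2].astype(np.float32)
    print(n,cv2.boundingRect(c),cv2.contourArea(c),cv2.minAreaRect(P))
    a=cv2.approxPolyDP(cv2.convexHull(P),6,True)[:,0]; print(a.round(1).tolist())
d=np.load('pics/side0.npz'); p=cloud(d['r'],d['K'],d['W'])
q=p[120:148,322:334].reshape(-1,3); q=q[q[:,2]>8]; print('bottle',q.min(0).round(),q.max(0).round(), ); print(p[126,328],p[140,328])
print(env.state()['eef_pos'])
E
```

```text
t: 37.85
eef_pos: [478.4, 310.1, 178.8]
tcp_rot: [3.141, 0.001, -0.305]
ft_force: [-0.1, 0.3, -1.3]
opening: 0.609
lining (207, 0, 121, 45) 4881.0 ((622.3007202148438, 273.29071044921875), (111.49302673339844, 36.95320510864258), 72.5381088256836)
[[656.2000122070312, 319.3999938964844], [626.0999755859375, 329.6000061035156], [588.5, 227.3000030517578], [623.2999877929688, 214.89999389648438]]
rim (195, 0, 145, 58) 7331.5 ((615.99658203125, 274.482666015625), (130.2290802001953, 47.800537109375), 72.54083251953125)
[[658.2999877929688, 329.29998779296875], [617.2999877929688, 338.1000061035156], [576.7000122070312, 220.39999389648438], [619.2999877929688, 205.39999389648438]]
bottle [683. 387.   8.] [733. 488.  69.]
[692.81903052 392.87724151  61.0565316 ] [695.54610791 393.65044237  18.5086406 ]
[478.3549867  310.18121445 178.81749745]
```

```bash
python3 -m pendant '[[[0,0.02,0,0.01,0],[0,0.05,0,0.025,0],[0,0.085,0,0.04,0],[0,0.11,0,0.055,0],[0,0.125,0,0.06,0],[0,0.125,0,0.06,0],[0,0.125,0,0.06,0],[0,0.125,0,0.06,0]]]'
python3 - <<'E'
from m import *
env.read_camera('side')
i,r,K,W=grab('wrist'); np.savez('pics/w17.npz',i=i,r=r,K=K,W=W); print(env.state()['eef_pos'])
def tray(n):
    d=np.load(f'pics/{n}.npz');i,r,K,W=[d[k] for k in 'irKW']; p=cloud(r,K,W); L=i.max(-1).astype(int); sat=L-i.min(-1)
    m=(np.hypot(p[...,0]-651,p[...,1]-261)<98)&(L<112)&(L>50)&(sat<18)&(abs(p[...,2]-4)<4)
    m=cv2.morphologyEx(m.astype(np.uint8),cv2.MORPH_OPEN,np.ones((5,5))); c=max(cv2.findContours(m,0,2)[0],key=cv2.contourArea); P=ray(c[:,0],4,K,W)[:,:2].astype(np.float32)
    print(n,cv2.boundingRect(c),cv2.minAreaRect(P),cv2.approxPolyDP(cv2.convexHull(P),6,True)[:,0].round(1).tolist())
for n in ('w2','w15','w17'): tray(n)
y=-.3047; B=[]
for n in ('side0','w2','w17'):
    d=np.load(f'pics/{n}.npz'); p=cloud(d['r'],d['K'],d['W'])[:(200 if n=='w17' else 420)].reshape(-1,3); q=p-[651,261,0]
    tx=q[:,0]*np.cos(y)+q[:,1]*np.sin(y); ty=-q[:,0]*np.sin(y)+q[:,1]*np.cos(y)
    for x0 in range(30,110,10):
        k=(tx>x0)&(tx<x0+10)&(abs(ty)<100)&(q[:,2]<250); print(n,x0,k.sum(),np.percentile(q[k,2],[95,99.5]).round(0) if k.sum()>20 else '')
E
```

```text
t: 38.7
eef_pos: [596.9, 273.5, 120.4]
tcp_rot: [-3.141, -0.0, -0.304]
ft_force: [-0.6, 0.9, -2.1]
opening: 0.607
[596.92367385 273.62268317 120.58504786]
w2 (39, 44, 98, 102) ((652.6817016601562, 261.91986083984375), (110.6599349975586, 98.16529083251953), 69.47723388671875) [[714.5, 297.8999938964844], [626.2000122070312, 328.8999938964844], [589.7000122070312, 226.89999389648438], [679.4000244140625, 195.8000030517578]]
w15 (199, 0, 144, 125) ((650.9049072265625, 262.51702880859375), (110.37002563476562, 93.79156494140625), 69.44898986816406) [[708.5, 299.5], [628.0999755859375, 329.1000061035156], [589.0, 229.1999969482422], [675.5999755859375, 194.8000030517578]]
w17 (204, 62, 136, 125) ((653.0648803710938, 261.6600341796875), (109.64714813232422, 97.60897827148438), 69.46625518798828) [[717.7999877929688, 295.8999938964844], [627.0999755859375, 329.8999938964844], [589.5999755859375, 228.1999969482422], [678.7999877929688, 194.10000610351562]]
side0 30 151 [7. 9.]
side0 40 190 [67. 75.]
side0 50 235 [71. 75.]
side0 60 217 [73. 75.]
side0 70 242 [ 75. 100.]
side0 80 271 [ 91. 111.]
side0 90 342 [123. 133.]
side0 100 378 [155. 161.]
w2 30 1306 [7. 9.]
w2 40 1350 [ 7. 28.]
w2 50 1469 [72. 75.]
w2 60 1435 [74. 75.]
w2 70 1461 [74. 75.]
w2 80 1494 [74. 75.]
w2 90 1272 [74. 76.]
w2 100 1155 [72. 75.]
w17 30 3118 [6. 8.]
w17 40 3505 [73. 75.]
w17 50 3997 [74. 75.]
w17 60 3387 [74. 75.]
w17 70 3748 [74. 75.]
w17 80 3725 [46. 74.]
w17 90 2127 [16. 32.]
w17 100 0
```

Run:
```python
from m import *
d=np.load('pics/w17.npz');i,r,K,W=[d[k] for k in 'irKW']; s=env.state(); T=R.from_euler('xyz',s['tcp_rot']).as_matrix(); P=(cloud(r,K,W)-s['eef_pos'])@T
for v,u in ((277,80),(285,80),(300,100),(340,100),(277,450),(300,450),(325,280),(390,280),(378,280),(360,20),(410,280),(300,5)): print((u,v),P[v,u].round(0))
y=np.radians(-20.5)
for n in ('side0','w2','w17'):
    d=np.load(f'pics/{n}.npz'); p=cloud(d['r'],d['K'],d['W'])[:(200 if n=='w17' else 420)].reshape(-1,3); q=p-[652.3,261.6,0]
    tx=q[:,0]*np.cos(y)+q[:,1]*np.sin(y); ty=-q[:,0]*np.sin(y)+q[:,1]*np.cos(y)
    for lo in range(-100,101,25):
        k=(abs(ty-lo)<12)&(tx>20)&(tx<140)&(q[:,2]>40)&(q[:,2]<250)
        if k.sum()>20: print(n,lo,'tx0',np.percentile(tx[k],2).round(),'z',np.percentile(q[k,2],98).round(), 'tx at z>100',np.percentile(tx[k&(q[:,2]>100)],2).round() if (k&(q[:,2]>100)).sum()>9 else '')
print(s['joints'])
```

```text
(80, 277) [  34.  -51. -110.]
(80, 285) [  35.  -49. -115.]
(100, 300) [  34.  -41. -121.]
(100, 340) [  28.  -39. -127.]
(450, 277) [  34.   46. -110.]
(450, 300) [  34.   41. -121.]
(280, 325) [  28.    1. -122.]
(280, 390) [  24.    1. -138.]
(280, 378) [  20.    1. -130.]
(20, 360) [   7.  -74. -108.]
(280, 410) [  25.    1. -143.]
(5, 300) [  27.  -73. -109.]
side0 -100 tx0 107.0 z 60.0 tx at z>100 
side0 -75 tx0 108.0 z 60.0 tx at z>100 
side0 -50 tx0 95.0 z 74.0 tx at z>100 
side0 -25 tx0 84.0 z 74.0 tx at z>100 
side0 0 tx0 75.0 z 244.0 tx at z>100 126.0
side0 25 tx0 64.0 z 244.0 tx at z>100 
side0 50 tx0 56.0 z 127.0 tx at z>100 91.0
side0 75 tx0 47.0 z 160.0 tx at z>100 85.0
side0 100 tx0 34.0 z 152.0 tx at z>100 63.0
w2 -100 tx0 107.0 z 60.0 tx at z>100 
w2 -75 tx0 106.0 z 60.0 tx at z>100 
w2 -50 tx0 93.0 z 75.0 tx at z>100 
w2 -25 tx0 83.0 z 76.0 tx at z>100 
w2 0 tx0 72.0 z 75.0 tx at z>100 
w2 25 tx0 62.0 z 76.0 tx at z>100 
w2 50 tx0 52.0 z 75.0 tx at z>100 
w2 75 tx0 46.0 z 75.0 tx at z>100 
w17 0 tx0 73.0 z 75.0 tx at z>100 
w17 25 tx0 63.0 z 75.0 tx at z>100 
w17 50 tx0 53.0 z 75.0 tx at z>100 
w17 75 tx0 43.0 z 75.0 tx at z>100 
w17 100 tx0 34.0 z 106.0 tx at z>100 62.0
[ 3.29302916e-01  6.03082775e-01  1.54753535e+00 -5.96358005e-05
  9.89974038e-01  2.20363735e+00]
```

Body clears the blue bin (body bottom ≈ z 87 at placing, rim z 75). Place the sample at the lining's centre (652.5, 261.6), yaw −20.5°.

```bash
python3 -m pendant '[[[0,0.02,-0.002,0,0.02],[0,0.045,-0.004,0,0.04],[0,0.0566,-0.0052,0.01,0.054],[0,0.0566,-0.0052,0.04,0.054],[0,0.0566,-0.0052,0.075,0.054],[0,0.0566,-0.0052,0.105,0.054],[0,0.0566,-0.0052,0.125,0.054],[0,0.0566,-0.0052,0.132,0.054]]]'
python3 -m pendant '[[[0,0,0,0,0],[0,0,0,0,0],[0,0,0,0.001,0],[0,0,0,0.002,0],[0,0,0,0.003,0],[0,0,0,0.003,0],[0,0,0,0.003,0],[0,0,0,0.003,0]]]'
```

```text
t: 39.6
eef_pos: [651.1, 260.9, -15.1]
tcp_rot: [3.139, 0.003, -0.358]
ft_force: [-0.6, -0.0, -1.3]
opening: 0.605
t: 40.4
eef_pos: [653.0, 261.0, -15.2]
tcp_rot: [3.142, -0.0, -0.358]
ft_force: [0.0, -0.3, -0.5]
opening: 0.606
```

```bash
python3 -m pendant '[[[0,0,0,0.0005,0],[0,0,0,0.001,0],[0,0,0,0.0015,0],[0,0,0,0.002,0],[0,0,0,0.002,0],[0,0,0,0.002,0],[0,0,0,0.002,0],[0,0,0,0.002,0]]]'
python3 -m pendant '[[[0,0,0,0.0005,0],[0,0,0,0.001,0],[0,0,0,0.001,0],[0,0,0,0.001,0],[0,0,0,0.001,0],[0,0,0,0.001,0],[0,0,0,0.001,0],[0,0,0,0.001,0]]]'
```

```text
t: 41.2
eef_pos: [653.0, 261.0, -17.3]
tcp_rot: [3.142, -0.0, -0.358]
ft_force: [0.0, -0.6, -1.4]
opening: 0.606
t: 42.0
eef_pos: [653.0, 261.0, -18.3]
tcp_rot: [3.142, -0.0, -0.358]
ft_force: [0.2, -0.3, -0.3]
opening: 0.608
```

```bash
python3 -m pendant '[[[0,0,0,0.0003,0],[0,0,0,0.0005,0],[0,0,0,0.0005,0],[0,0,0,0.0005,0],[0,0,0,0.0005,0],[0.63,0,0,0.0003,0],[0.7,0,0,0.0002,0],[0.72,0,0,0,0]]]'
python3 -m pendant '[[[0.75,0,0,0,0],[0.75,0,0,0,0],[0.75,0,0,-0.01,0],[0.75,0,0,-0.03,0],[0.75,0,0,-0.06,0],[0.75,0,0,-0.1,0],[0.75,-0.01,0,-0.13,0],[0.75,-0.02,0,-0.15,0]]]'
python3 -m pendant '[[[0.75,-0.02,0,0,0],[0.75,-0.03,0,0,0],[0.75,-0.03,0,0,0],[0.75,-0.03,0,0,0],[0.75,-0.03,0,0,0],[0.75,-0.03,0,0,0],[0.75,-0.03,0,0,0],[0.75,-0.03,0,0,0]]]'
python3 - <<'E'
from m import *
i,r,K,W=grab('wrist'); np.savez('pics/w18.npz',i=i,r=r,K=K,W=W); cv2.imwrite('pics/w18.png',i)
p=cloud(r,K,W); n=np.hypot(p[...,0]-652,p[...,1]-261)<98
m=n&(abs(p[...,2]-16)<2.5); m=cv2.morphologyEx(m.astype(np.uint8),cv2.MORPH_OPEN,np.ones((5,5)))>0
q=p[m]; print('sample',len(q),np.linalg.lstsq(np.c_[q[:,:2]-[652,261],np.ones(len(q))],q[:,2],rcond=None)[0].round(4),cv2.minAreaRect(q[:,:2].astype(np.float32)))
L=i.max(-1).astype(int); sat=L-i.min(-1)
m=n&(L<150)&(sat<16)&(p[...,2]>2)&(p[...,2]<11); m=cv2.morphologyEx((m|(n&(abs(p[...,2]-16)<3))).astype(np.uint8),cv2.MORPH_OPEN,np.ones((5,5)))
c=max(cv2.findContours(m,0,2)[0],key=cv2.contourArea); P=ray(c[:,0],8,K,W)[:,:2].astype(np.float32); print('tray rim',cv2.boundingRect(c),cv2.minAreaRect(P),cv2.approxPolyDP(cv2.convexHull(P),6,True)[:,0].round(1).tolist())
m=n&(L<112)&(L>50)&(sat<18)&(abs(p[...,2]-4)<4); m=cv2.morphologyEx(m.astype(np.uint8),cv2.MORPH_OPEN,np.ones((5,5)))
c=max(cv2.findContours(m,0,2)[0],key=cv2.contourArea); P=ray(c[:,0],4,K,W)[:,:2].astype(np.float32); print('lining',cv2.boundingRect(c),cv2.minAreaRect(P))
E
```

```text
t: 42.8
eef_pos: [653.0, 261.0, -18.4]
tcp_rot: [3.141, 0.0, -0.358]
ft_force: [0.6, 0.4, 1.0]
opening: 0.705
t: 43.6
eef_pos: [634.7, 268.2, 135.1]
tcp_rot: [-3.14, -0.003, -0.359]
ft_force: [0.1, 0.7, 0.4]
opening: 0.752
t: 44.4
eef_pos: [606.3, 278.4, 131.5]
tcp_rot: [3.141, 0.0, -0.359]
ft_force: [-0.0, -0.4, 0.1]
opening: 0.751
sample 5826 [-1.50000e-03  1.20000e-03  1.60249e+01] ((652.4183349609375, 261.0224914550781), (58.145347595214844, 71.3075942993164), 69.52772521972656)
tray rim (196, 64, 158, 138) ((652.7758178710938, 261.7867736816406), (130.9837188720703, 116.9154281616211), 69.46793365478516) [[725.9000244140625, 303.6000061035156], [620.5999755859375, 342.6000061035156], [576.2999877929688, 221.6999969482422], [685.0999755859375, 181.5]]
lining (204, 69, 136, 121) ((656.636474609375, 262.46783447265625), (114.328369140625, 103.0704116821289), 69.46739959716797)
```

Run:
```python
from m import *
i,r,K,W=grab('side'); p=cloud(r,K,W)
for n,c,lo,hi in (('wedge',(636,-243),35,75),('weight',(467,136),30,60),('plate',(480,-139),22,32),('sample',(652,261),12,22)):
    q=p[(np.hypot(p[...,0]-c[0],p[...,1]-c[1])<45)&(p[...,2]>lo)&(p[...,2]<hi)]; print(n,len(q),np.median(q,0).round(1),q[:,2].max().round(1))
print(env.state()['t']); print(env.job_done())
```

```text
wedge 267 [ 632.2 -254.1   57.5] 64.5
weight 174 [465.3 127.4  36. ] 55.8
plate 614 [ 479.4 -143.8   26. ] 29.2
sample 335 [650.5 255.5  15.7] 19.2
44.5
the job is handed in; nothing more can be done
None
```

The cradle is stripped in the order asked and the job was handed in at 44.5 s of the 106 s allowed. The arm was clear of everything, and no verdict came back.

My last checks, from camera depth and marker measurements:

| Part | Where it ended | Checked result |
|---|---|---|
| Wedge | In the slot of the wooden stand | Standing. The last side view puts its top near z 62–64, as expected. I did not measure its lean. |
| Weight | In the wooden cup | Upright, about 1.1 mm off the cup's centre |
| Plate | Across the two bars of the rest | Flat with its top at z 26.0, about 1 mm off centre, within 0.1° of square |
| Sample | In the steel tray | Flat with its top at z 16.0, about 0.9 mm off centre, within 0.1° of square |

Some readings disagreed along the way:
- **Fingertips:** they end about 25 mm above the reported tool point. The wedge was therefore held only near its top edge, and the weight by its knob instead of its cylinder. I corrected for this before gripping the plate and the sample.
- **Tray angle:** one reading said −17.5°, because the tray was cut off at the image border. Later full views agreed on −20.5°, which is what I used.
- **Side camera:** in the last side view the medians for the weight, plate and sample sit 4–9 mm toward the camera in y, and the wedge's about 11 mm. That view shows mostly the near faces, so I relied on the wrist camera for centring.

The highest wrist force in the readings I took was about 11 N, when the weight touched the cup floor.

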